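# Unpin the flue cover, break its seal and hold it ajar

### The job

Open the flue collector a crack for inspection: first pull its two locating pins and stand them fully home in the wooden rack, filling hole 1 (next to the raised rib) first and then hole 2. Only then pull the stuck cover up by its handle until the seal lets go, without letting it fly wide open, and keep its front edge lifted about 35 mm. Finish while still holding the cover steady by the handle, and leave the other things on the bench where they are.

Things in the scene. Friction and masses are not known exactly. Their poses are not given: they have to be found in the camera images.
- flue: flue collector: dark steel box with a hinged flat cover, 170 x 170 mm, 92 mm tall, fixed to the bench; origin under its centre at bench level, x from the cover's free front edge to the hinge, y left, z up. Lugs at x = -55 mm, y = +103 and -103 mm hold the two pins; a short pipe stub at the hinge side
- cover (a joint): angle (rad) of the cover: 0 shut, grows as its front edge rises, up to 1.2; 0.2 rad lifts the edge 36 mm. Top face 100 mm above the bench when shut. The seal sticks: about 12 to 18 N upwards at the handle is needed over the first 0.02 to 0.03 rad, then the pull drops by 0.06 rad to little more than the cover's weight (3 to 6 N at the handle); let go, it falls shut
- cover_hinge (a point): middle of the hinge axis, fixed: at x = +90 mm, y = 0 of the flue collector, 94 mm above the bench; the axis runs along the collector's y. The cover plate, 6 mm thick, reaches 178 mm from it towards -x
- cover_handle (a point): black bridge handle on the cover: bar 80 mm long along the collector's x, 14 mm wide (y), 18 mm tall, on two posts. Origin on the cover's upper face under the bar's middle, 125 mm from the hinge; axes as the collector's when shut, tilting with the cover. Bar's middle 35 mm above the origin, 26 mm free under it. Pinched across its width it pivots between the fingers, stiffly if the grip is hard; or lean the tool with it
- pin_a: steel pin: shank 10 mm across, 34 mm long, chamfered foot; round head 24 mm across, 30 mm tall; 60 g. Origin at the foot's lower end, z towards the head; head's underside (shoulder) at 34 mm. At first it stands in the left (+y) lug of the flue collector, through a slot in the cover's ear, shoulder on the ear 100 mm above the bench; it lifts straight out (34 mm). The two pins are alike
- pin_b: steel pin: shank 10 mm across, 34 mm long, chamfered foot; round head 24 mm across, 30 mm tall; 60 g. Origin at the foot's lower end, z towards the head; head's underside (shoulder) at 34 mm. At first it stands in the right (-y) lug of the flue collector, through a slot in the cover's ear, shoulder on the ear 100 mm above the bench; it lifts straight out (34 mm). The two pins are alike
- rack: fixed wooden rack, 64 (x) x 170 (y) x 60 mm tall, with four vertical holes in a row along y, 13 mm across, 45 mm deep, 36 mm apart; origin under its centre at bench level. A raised rib (10 mm wide, 20 mm above the top) runs across the end next to hole 1; one to four black dots number the holes. A pin fully home has its shoulder on the rack's top, its origin 26 mm above the bench
- hole_1 (a point): centre of the mouth of hole 1, the hole next to the raised rib (one dot), 60 mm above the bench, at x = 6 mm, y = 54 mm of the rack
- hole_2 (a point): centre of the mouth of hole 2 (two dots), the next one along, at x = 6 mm, y = 18 mm of the rack
- screwdriver: screwdriver lying on the bench, 170 mm long; bystander, origin on its underside
- spanner: steel spanner lying on the bench, 160 mm long; bystander, origin on its underside
- sealant_tin: tin, 66 mm across, 90 mm tall; bystander, origin under its middle
- tee: brass pipe tee lying on the bench, 72 mm long; bystander, origin under its middle
- mug: white mug, 80 mm across, 90 mm tall; bystander, origin under its middle
- broom_head: green broom head without its stick, 260 mm long, 110 mm tall, bristles down; bystander, origin under its middle
- torch: black torch standing on its lens, 44 mm across, 125 mm tall; bystander, origin under its middle
Mind the look-alikes: they are no part of the job. What is shaped like the pin_b but green or orange is not meant.

How it is judged:
On the way, in this order (a step that is already met when the one before it is completed fails the run):
1. a pin stands fully home in hole 1 (((horizontal distance between pin_a and hole_1 below 0.006 m and z of pin_a in the frame of rack below 0.031 m and angle between pin_a's own z axis and vertical below 0.12 rad) or (horizontal distance between pin_b and hole_1 below 0.006 m and z of pin_b in the frame of rack below 0.031 m and angle between pin_b's own z axis and vertical below 0.12 rad))), for 0.2 s.
2. the pins stand fully home in holes 1 and 2 ((((horizontal distance between pin_a and hole_1 below 0.006 m and z of pin_a in the frame of rack below 0.031 m and angle between pin_a's own z axis and vertical below 0.12 rad) and (horizontal distance between pin_b and hole_2 below 0.006 m and z of pin_b in the frame of rack below 0.031 m and angle between pin_b's own z axis and vertical below 0.12 rad)) or ((horizontal distance between pin_b and hole_1 below 0.006 m and z of pin_b in the frame of rack below 0.031 m and angle between pin_b's own z axis and vertical below 0.12 rad) and (horizontal distance between pin_a and hole_2 below 0.006 m and z of pin_a in the frame of rack below 0.031 m and angle between pin_a's own z axis and vertical below 0.12 rad)))), for 0.2 s.
3. the seal is broken and the cover held ajar by its handle (value of joint cover between 0.11 and 0.32 rad and contact force between the fingers and cover_c0 above 1 N), for 0.3 s.
At the end, for the whole second after the job is handed in: One pin in hole 1 and the other in hole 2, each within 6 mm of the hole's axis, upright within 0.12 rad and home within 5 mm; the cover stands still at 0.11 to 0.32 rad (front edge 20 to 56 mm up) and the fingers hold its handle (more than 1 N) (all of step 3 and (((horizontal distance between pin_a and hole_1 below 0.006 m and z of pin_a in the frame of rack below 0.031 m and angle between pin_a's own z axis and vertical below 0.12 rad) and (horizontal distance between pin_b and hole_2 below 0.006 m and z of pin_b in the frame of rack below 0.031 m and angle between pin_b's own z axis and vertical below 0.12 rad)) or ((horizontal distance between pin_b and hole_1 below 0.006 m and z of pin_b in the frame of rack below 0.031 m and angle between pin_b's own z axis and vertical below 0.12 rad) and (horizontal distance between pin_a and hole_2 below 0.006 m and z of pin_a in the frame of rack below 0.031 m and angle between pin_a's own z axis and vertical below 0.12 rad))) and velocity of joint cover between -0.05 and 0.05 rad/s and contact force between the fingers and pin_a below 0.1 N and contact force between the fingers and pin_b below 0.1 N); the arm keeps its last pose, push and grip.
It fails at once if the cover comes off its seal (more than 0.05 rad) while the two pins are not both home in holes 1 and 2 (value of joint cover above 0.05 rad and not (((horizontal distance between pin_a and hole_1 below 0.006 m and z of pin_a in the frame of rack below 0.031 m and angle between pin_a's own z axis and vertical below 0.12 rad) and (horizontal distance between pin_b and hole_2 below 0.006 m and z of pin_b in the frame of rack below 0.031 m and angle between pin_b's own z axis and vertical below 0.12 rad)) or ((horizontal distance between pin_b and hole_1 below 0.006 m and z of pin_b in the frame of rack below 0.031 m and angle between pin_b's own z axis and vertical below 0.12 rad) and (horizontal distance between pin_a and hole_2 below 0.006 m and z of pin_a in the frame of rack below 0.031 m and angle between pin_a's own z axis and vertical below 0.12 rad)))).
It fails at once if the cover flies wide open (beyond 0.6 rad) (value of joint cover above 0.6 rad).
It fails at once if a bystander is moved by more than 30 mm (distance of any of screwdriver, spanner, sealant_tin, tee, mug, broom_head, torch from where it was at the start of the episode above 0.03 m).
It also fails if it takes over 72 s, if anything falls off the work surface, if the arm or the gripper's body presses on something with over 40 N, if the wrist force passes 120 N, or if a joint passes its speed limit or range.

### The arm

A 6-joint arm with a two-finger parallel gripper is mounted at the origin on the work surface. World frame = base frame: x ahead of the robot, y to its left, z up, the work surface at z = 0. Lengths are in m, angles in rad, forces in N, time in s.
With the tool pointing down it reaches from about 0.3 to 0.825 m from the base axis. Payload 5.4 kg.
Tool frame: the origin (TCP) lies at the very end of the fingers, on their centre line; the grasp point (between the pads) lies 19 mm behind it; x points along the fingers, y is the direction in which the jaws open and shut, and the axes are right-handed (so a half turn about x gives the same grasp; the last joint's range is limited). The gripper opens to 92 mm and grips with 3 to 60 N. Pads are 20 mm wide; open, the fingers measure 128 mm over their backs; the gripper's body (75 mm by 189 mm) begins 69 mm behind the grasp point.
Start: joints at [-1.325, 0.158, 1.597, -0, 1.386, -0.21], TCP at [0.253, -0.516, 0.215] pointing down, gripper open.
Joint ranges: [-2.91, 2.91], [-0.94, 2.29], [0.18, 2.7], [-1.29, 4.43], [0.17, 2.64], [-3, 3]. Speed limits (rad/s): [2.57, 2.57, 3.14, 3.14, 3.14, 3.14].

### API

Orientations are given as a rotation vector (axis times angle).
In Python, from bench import arm, read_camera, job gives the robot as it stands.
- The arm moves only by the tool send_rows, never from a script. Its argument "steps" is a list of rows, each an object of numbers: "claw": the finger opening in mm, from 0 to 91.9; "tx", "ty", "tz": the shift along the world's x, y, z in units of 25 mm (1.0 is 25 mm); "roll": the turn about the world's z in units of 6 degrees (1.0 is 6 degrees). A call has 1 to 12 rows; each row shifts and turns the pose as measured when the row begins; what a row does not reach is not made up. A row lasts 1/10 s, in which the tool goes at most 50 mm and 8.59 degrees, less where a joint would pass 70% of its speed; a pose out of reach is approached as far as the arm can. A call is refused whole if a number of a shift passes 1 or a number of a turn 1, either way. A call with a gripper value outside its range is refused whole. The fingers move at their own pace and stop on an object; the grip force is fixed at half the most. Time passes only in rows, so rows that do not move let the fingers close. It gives the time, the measured TCP pose, the force and the opening at its end, in the units of the state.
- arm.observe(): the state, without advancing time (a new reading comes with each control period).
- read_camera(name): name is "scene" or "top"; returns a dict with "image" (480x640x3 uint8, red, green, blue), "mtx" (3x3 intrinsics, pixels), "world_to_cam" (4x4, takes a point from world to camera coordinates). Camera axes: x right, y up, looking along -z (the intrinsics and any distortion apply to the point x, -y, -z); pixel columns grow to the right and rows downward; lengths in m; the calibration is good to about 2 mm. A picture is of the moment at which its call begins. There is no depth.
- job.close_job(): hands the job in, once; it reports no verdict.
The state is a dict: "clock": time; "qpos": joint angles; "joint_vel": joint speeds; "joint_torque": joint torques, N m; "position": TCP position; "tool_rot": TCP orientation; "force": force on the tool from outside, world axes, zero at the start; "moment": the same for the moment, N m; "grip_width": finger opening in m.
Only numpy, scipy, OpenCV 4.12 (cv2) and the standard library are available. Lean on these libraries where they do the work, as an engineer would, in place of code of your own. Each camera call takes 0.05 s, during which the arm holds its last target.

## Working session

There is one attempt and no reset: what is moved stays moved. The work goes in short steps, Python scripts to look and compute and a tool call to move; the robot and the scene stay as the last step left them, time stands still between calls to the robot, and variables do not carry over. Pictures are saved under pics/ and viewed, and the job is handed in when it is done.

Besides the shell and the picture viewer there is one more tool, called after "Call:" by a JSON object that holds its "method" and its "body", one argument or row to a line. send_rows: Moves the arm, as the interface text tells. Its arguments: {"type":"object","properties":{"steps":{"type":"array"}},"required":["steps"]}

```bash
mkdir -p pics; ls; python3 - <<'E'
from bench import arm, read_camera, job
import cv2
print(arm.observe())
for n in("scene","top"):
    r=read_camera(n); cv2.imwrite(f"pics/{n}0.png",r["image"][:,:,::-1]); print(n,r["mtx"],r["world_to_cam"])
    print([k for k in r])
E
```

```text
pics
{'clock': 0.0, 'qpos': array([-1.32507502e+00,  1.59063486e-01,  1.59820855e+00, -2.78175740e-05,
        1.38618291e+00, -2.10055349e-01]), 'joint_vel': array([0.00120701, 0.00095455, 0.00092246, 0.00088439, 0.00061449,
       0.00170199]), 'joint_torque': array([ 1.95738416e-03, -3.85561609e+01, -3.22110021e+01,  7.03260256e-02,
        3.76079371e-02, -1.27799426e-04]), 'position': array([ 0.25293445, -0.51569386,  0.21362266]), 'tool_rot': array([ 1.96891137,  0.45852485, -1.96903374]), 'force': array([-0.43205763, -0.7853884 ,  0.35656995]), 'moment': array([ 0.04137104, -0.05212374, -0.00827268]), 'grip_width': 0.09173755818585906}
scene [[587.67509891   0.         325.9444678 ]
 [  0.         587.67509891 239.10497796]
 [  0.           0.           1.        ]] [[-0.84787959  0.52967723 -0.02328577  0.51908883]
 [-0.29933715 -0.44198871  0.8456023   0.08062813]
 [ 0.43760423  0.72393923  0.53330529 -1.64859212]
 [ 0.          0.          0.          1.        ]]
['image', 'mtx', 'world_to_cam']
top [[472.89169062   0.         317.78447869]
 [  0.         472.89169062 239.10519868]
 [  0.           0.           1.        ]] [[-0.00206527 -0.99999321  0.00305142 -0.07441957]
 [ 0.99653453 -0.00180437  0.08316056 -0.60019037]
 [-0.08315449  0.0032126   0.99653149 -1.05830413]
 [ 0.          0.          0.          1.        ]]
['image', 'mtx', 'world_to_cam']
```

View pics/scene0.png

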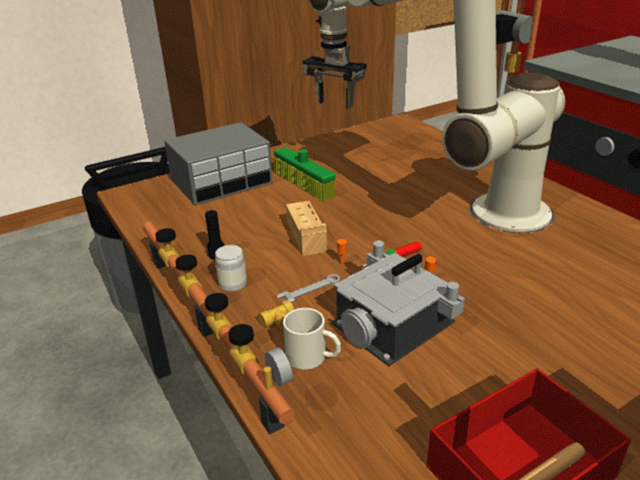

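View pics/top0.png

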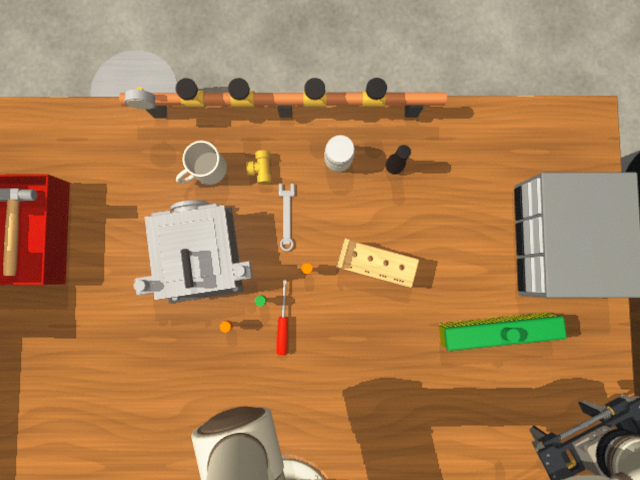

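The top view shows the flue around (195,250), with the pins at about (142,287) and (240,270). The rack is around (380,263), with its rib at the left end (345,252). I'll zoom in for accurate pixels.

```bash
python3 - <<'E'
import cv2
t=cv2.imread("pics/top0.png"); 
cv2.imwrite("pics/zf.png",cv2.resize(t[190:310,125:265],None,fx=5,fy=5,interpolation=cv2.INTER_CUBIC))
cv2.imwrite("pics/zr.png",cv2.resize(t[230:295,330:425],None,fx=8,fy=8,interpolation=cv2.INTER_CUBIC))
s=cv2.imread("pics/scene0.png")
cv2.imwrite("pics/zs.png",cv2.resize(s[190:360,280:470],None,fx=4,fy=4,interpolation=cv2.INTER_CUBIC)[:600])
E
```

```text
(no output)
```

View pics/zf.png

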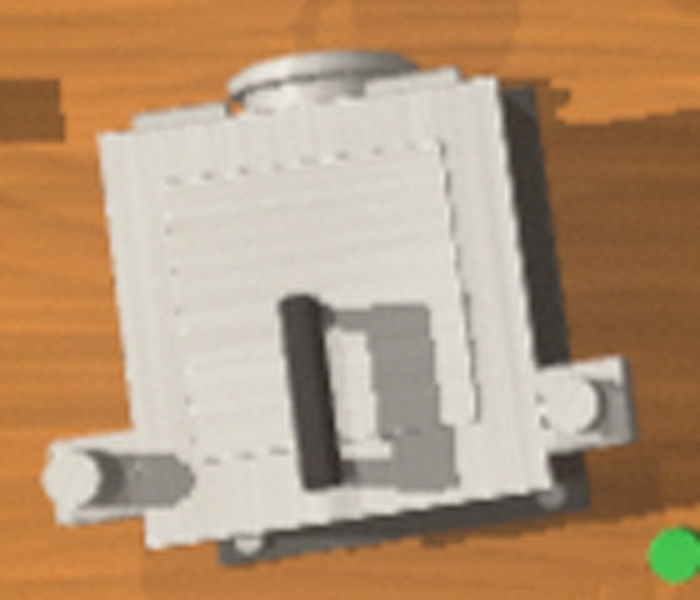

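View pics/zr.png

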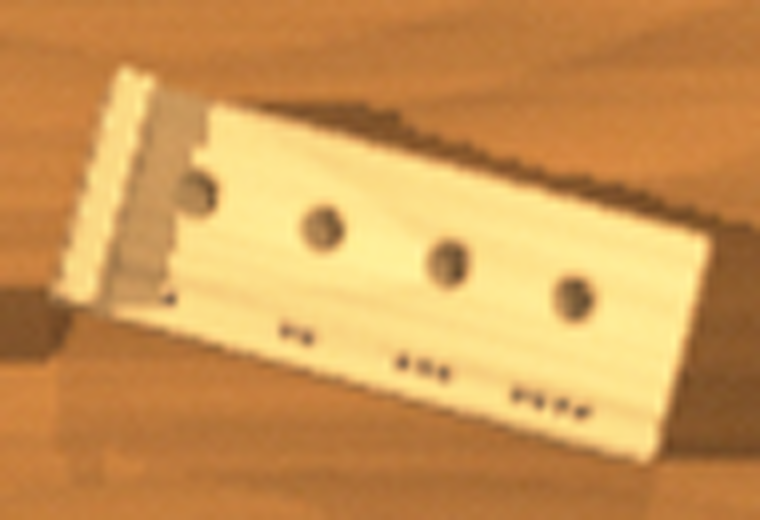

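View pics/zs.png

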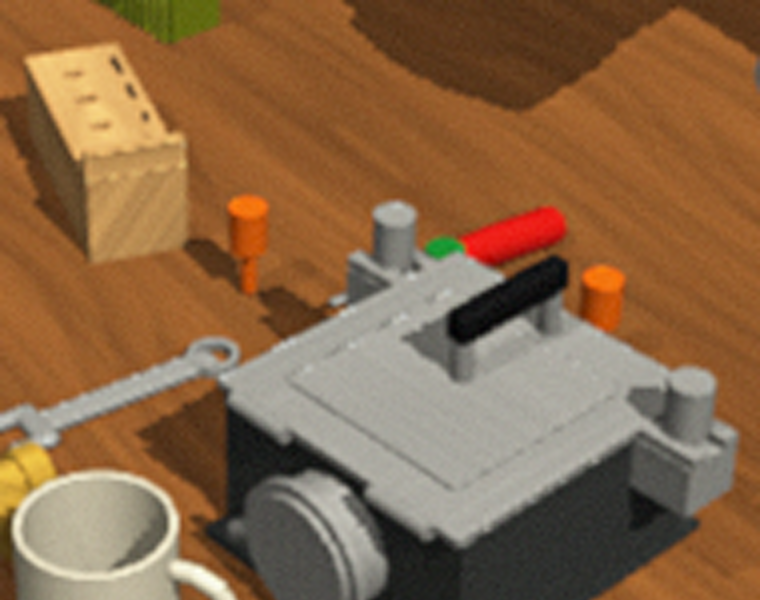

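```bash
cat > h.py <<'E'
import numpy as np, json
from bench import arm, read_camera, job
CAM={}
def cam(n):
    r=read_camera(n); return r
M={"top":(np.array([[472.89169062,0,317.78447869],[0,472.89169062,239.10519868],[0,0,1]]),np.array([[-0.00206527,-0.99999321,0.00305142,-0.07441957],[0.99653453,-0.00180437,0.08316056,-0.60019037],[-0.08315449,0.0032126,0.99653149,-1.05830413],[0,0,0,1]])),
"scene":(np.array([[587.67509891,0,325.9444678],[0,587.67509891,239.10497796],[0,0,1]]),np.array([[-0.84787959,0.52967723,-0.02328577,0.51908883],[-0.29933715,-0.44198871,0.8456023,0.08062813],[0.43760423,0.72393923,0.53330529,-1.64859212],[0,0,0,1]]))}
def ray(n,u,v):
    K,T=M[n]; d=np.linalg.inv(K)@[u,v,1]; d=d*[1,-1,-1]; R=T[:3,:3]
    return -R.T@T[:3,3], R.T@d
def at(n,u,v,z):
    o,d=ray(n,u,v); return o+d*(z-o[2])/d[2]
def px(n,p):
    K,T=M[n]; c=T[:3,:3]@p+T[:3,3]; c=c*[1,-1,-1]; q=K@c; return q[:2]/q[2]
def fit(loc,wor):
    loc=np.array(loc);wor=np.array(wor)[:,:2]; a=loc-loc.mean(0);b=wor-wor.mean(0)
    th=np.arctan2((a[:,0]*b[:,1]-a[:,1]*b[:,0]).sum(),(a*b).sum()); c,s=np.cos(th),np.sin(th);R=np.array([[c,-s],[s,c]])
    t=wor.mean(0)-R@loc.mean(0); return th,t,R,(wor-(loc@R.T+t))
E
python3 - <<'E'
from h import *
np.set_printoptions(precision=4,suppress=True)
z=lambda x,y,o,f:((x+.5)/f-.5+o[0],(y+.5)/f-.5+o[1])
F=lambda x,y,h:at("top",*z(x,y,(125,190),5),h)
R_=lambda x,y,h:at("top",*z(x,y,(330,230),8),h)
S=lambda x,y,h:at("scene",*z(x,y,(280,190),4),h)
pa,pb=F(75,478,.13),F(573,404,.13); print("pins",pa,pb,np.linalg.norm(pa-pb))
print("scene pins",S(691,380,.13),S(395,213,.13))
h1,h2=F(300,300,.144),F(323,486,.144);print("handle",h1,h2,np.linalg.norm(h1-h2))
c=[F(*q,.1) for q in((100,135),(498,78),(550,488),(150,547))];print("cover",c,np.linalg.norm(c[0]-c[1]),np.linalg.norm(c[1]-c[2]))
hs=[R_(*q,.06) for q in((197,192),(324,228),(450,263),(575,299))]
th,t,R,e=fit([(.006,.054),(.006,.018),(.006,-.018),(.006,-.054)],hs);print("rack",th,t,e)
for y in(.054,.018):print("hole",R@[.006,y]+t)
print("scene holes",[S(*q,.06) for q in((104,125),(87,98),(73,73))])
th,t,R,e=fit([(-.055,.103),(-.055,-.103),(-.075,0),(.005,0)],[pa,pb,h2,h1]);print("flue",th,t,e)
print("pins",R@[-.055,.103]+t,R@[-.055,-.103]+t,"handle",R@[-.035,0]+t)
E
```

```text
pins [0.4972 0.2901 0.13  ] [0.527  0.0865 0.13  ] 0.20584336878137796
scene pins [0.5006 0.2933 0.13  ] [0.5304 0.0905 0.13  ]
handle [0.5692 0.1956 0.144 ] [0.4939 0.1848 0.144 ] 0.07607308621540182
cover [array([0.6428, 0.2949, 0.1   ]), array([0.6671, 0.1251, 0.1   ]), array([0.4921, 0.1006, 0.1   ]), array([0.4677, 0.2689, 0.1   ])] 0.1714820864104571 0.17666332801309725
rack -0.2779314067771759 [ 0.5442 -0.2065] [[ 0.0001  0.0003]
 [-0.0001 -0.0001]
 [ 0.0001 -0.0002]
 [-0.0001  0.0001]]
hole [ 0.5648 -0.1562]
hole [ 0.555  -0.1908]
scene holes [array([ 0.5563, -0.1853,  0.06  ]), array([ 0.5479, -0.2217,  0.06  ]), array([ 0.5389, -0.256 ,  0.06  ])]
flue 0.1445710761407811 [0.5664 0.1957] [[ 0.0001  0.0004]
 [ 0.0003  0.0006]
 [ 0.0018 -0.0002]
 [-0.0021 -0.0008]]
pins [0.4971 0.2897] [0.5268 0.0859] handle [0.5317 0.1907]
```

```bash
cat >> h.py <<'E'
from scipy.spatial.transform import Rotation as Ro
def st():
    o=arm.observe();R=Ro.from_rotvec(o["tool_rot"]).as_matrix()
    print("t",round(o["clock"],2),"pos",o["position"].round(4),"jaw",R[:,1].round(3),"yaw",round(np.degrees(np.arctan2(R[1,1],R[0,1])),2),"appr",R[:,0].round(3),"F",o["force"].round(1),"M",o["moment"].round(2),"w",round(o["grip_width"],4),"q",o["qpos"].round(2)); return o
def go(x,y,z,yaw=None):
    o=st(); d=(np.array([x,y,z])-o["position"])/.025; print("units",d.round(2),"rows",abs(d).max().round(1))
    if yaw is not None:
        R=Ro.from_rotvec(o["tool_rot"]).as_matrix(); a=yaw-np.degrees(np.arctan2(R[1,1],R[0,1])); a=(a+90)%180-90; print("roll units",round(a/6,2))
E
python3 -c "
from h import *
go(.527,.0865,.215,-15.9)"
```

```text
t 0.1 pos [ 0.2529 -0.5158  0.2137] jaw [ 0.44  -0.898 -0.002] yaw -63.89 appr [-0.     0.002 -1.   ] F [0.  0.6 0.4] M [ 0.01 -0.   -0.02] w 0.0921 q [-1.33  0.16  1.6  -0.    1.39 -0.21]
units [10.96 24.09  0.05] rows 24.1
roll units 8.0
```

Call:
{"method": "send_rows", "body": {
  "steps": [
    {"tx": 0.45,"ty": 1,"tz": 0.1,"roll": 0.4,"claw": 60},
    {"tx": 0.45,"ty": 1,"tz": 0.1,"roll": 0.4,"claw": 60},
    {"tx": 0.45,"ty": 1,"roll": 0.4,"claw": 60},
    {"tx": 0.45,"ty": 1,"roll": 0.4,"claw": 60},
    {"tx": 0.45,"ty": 1,"roll": 0.4,"claw": 60},
    {"tx": 0.45,"ty": 1,"roll": 0.4,"claw": 60},
    {"tx": 0.45,"ty": 1,"roll": 0.4,"claw": 60},
    {"tx": 0.45,"ty": 1,"roll": 0.4,"claw": 60},
    {"tx": 0.45,"ty": 1,"roll": 0.4,"claw": 60},
    {"tx": 0.45,"ty": 1,"roll": 0.4,"claw": 60},
    {"tx": 0.45,"ty": 1,"roll": 0.4,"claw": 60},
    {"tx": 0.45,"ty": 1,"roll": 0.4,"claw": 60}
  ]
}}

```text
invalid input at $.steps[2]: expected keys claw, tx, ty, tz, roll
```

```bash
python3 -c "
from h import *
go(.527,.0865,.215,-15.9)"
```

```text
t 0.1 pos [ 0.2529 -0.5158  0.2137] jaw [ 0.44  -0.898 -0.002] yaw -63.89 appr [-0.     0.002 -1.   ] F [0.  0.6 0.4] M [ 0.01 -0.   -0.02] w 0.0921 q [-1.33  0.16  1.6  -0.    1.39 -0.21]
units [10.96 24.09  0.05] rows 24.1
roll units 8.0
```

All keys are required in every row.

Call:
{"method": "send_rows", "body": {
  "steps": [
    {"tx": 0.45,"ty": 1,"tz": 0.1,"roll": 0.4,"claw": 60},
    {"tx": 0.45,"ty": 1,"tz": 0.1,"roll": 0.4,"claw": 60},
    {"tx": 0.45,"ty": 1,"tz": 0,"roll": 0.4,"claw": 60},
    {"tx": 0.45,"ty": 1,"tz": 0,"roll": 0.4,"claw": 60},
    {"tx": 0.45,"ty": 1,"tz": 0,"roll": 0.4,"claw": 60},
    {"tx": 0.45,"ty": 1,"tz": 0,"roll": 0.4,"claw": 60},
    {"tx": 0.45,"ty": 1,"tz": 0,"roll": 0.4,"claw": 60},
    {"tx": 0.45,"ty": 1,"tz": 0,"roll": 0.4,"claw": 60},
    {"tx": 0.45,"ty": 1,"tz": 0,"roll": 0.4,"claw": 60},
    {"tx": 0.45,"ty": 1,"tz": 0,"roll": 0.4,"claw": 60},
    {"tx": 0.45,"ty": 1,"tz": 0,"roll": 0.4,"claw": 60},
    {"tx": 0.45,"ty": 1,"tz": 0,"roll": 0.4,"claw": 60}
  ]
}}

```text
clock: 1.3
position: [0.3879, -0.2031, 0.2128]
tool_rot: [1.635, 0.876, -1.641]
force: [1.1, -0.2, -0.1]
grip_width: 0.0602
```

```bash
python3 -c "
from h import *
go(.527,.0865,.215,-15.9)"
```

```text
t 1.3 pos [ 0.3879 -0.2031  0.2128] jaw [ 0.826 -0.563 -0.011] yaw -34.3 appr [-0.008  0.008 -1.   ] F [ 1.1 -0.2 -0.1] M [ 0.04 -0.04 -0.02] w 0.0602 q [-0.76 -0.2   1.95  0.    1.4  -0.16]
units [ 5.56 11.58  0.09] rows 11.6
roll units 3.07
```

Call:
{"method": "send_rows", "body": {
  "steps": [
    {"tx": 0.5,"ty": 1,"tz": 0,"roll": 0.3,"claw": 60},
    {"tx": 0.5,"ty": 1,"tz": 0,"roll": 0.3,"claw": 60},
    {"tx": 0.5,"ty": 1,"tz": 0,"roll": 0.3,"claw": 60},
    {"tx": 0.5,"ty": 1,"tz": 0,"roll": 0.3,"claw": 60},
    {"tx": 0.5,"ty": 1,"tz": 0,"roll": 0.3,"claw": 60},
    {"tx": 0.5,"ty": 1,"tz": 0,"roll": 0.3,"claw": 60},
    {"tx": 0.5,"ty": 1,"tz": 0,"roll": 0.3,"claw": 60},
    {"tx": 0.5,"ty": 1,"tz": 0,"roll": 0.3,"claw": 60},
    {"tx": 0.5,"ty": 1,"tz": 0,"roll": 0.3,"claw": 60},
    {"tx": 0.5,"ty": 1,"tz": 0,"roll": 0.3,"claw": 60},
    {"tx": 0.5,"ty": 1,"tz": 0,"roll": 0,"claw": 60},
    {"tx": 0,"ty": 0.5,"tz": 0,"roll": 0,"claw": 60}
  ]
}}

```text
clock: 2.5
position: [0.5267, 0.1002, 0.2078]
tool_rot: [1.399, 1.088, -1.417]
force: [0.1, 0.3, 0.7]
grip_width: 0.0604
```

```bash
python3 -c "
from h import *
import cv2
go(.527,.0865,.17,-15.9)
for n in('top','scene'):
  cv2.imwrite(f'pics/{n}1.png',cam(n)['image'][:,:,::-1])
o=arm.observe()
print(px('top',o['position']),px('scene',o['position']))"
```

```text
t 2.5 pos [0.5267 0.1002 0.2078] jaw [ 0.964 -0.265 -0.019] yaw -15.36 appr [-0.018  0.007 -1.   ] F [0.1 0.3 0.7] M [-0.01 -0.04  0.05] w 0.0604 q [-0.04  0.08  1.7   0.01  1.38  0.23]
units [ 0.01 -0.55 -1.51] rows 1.5
roll units -0.09
[225.52523102 270.40503674] [383.64485034 212.98600067]
```

View pics/scene1.png

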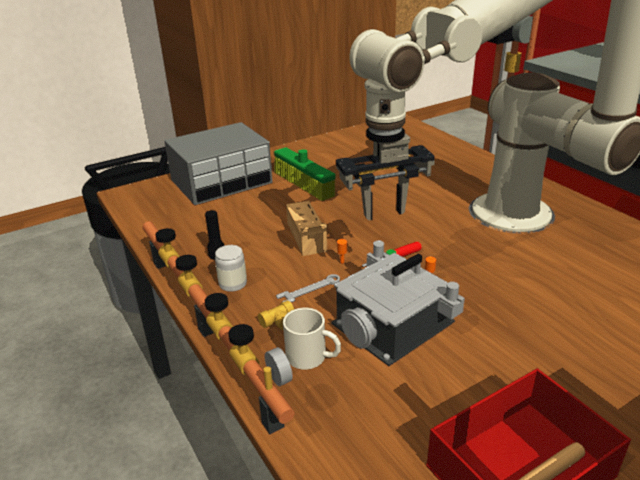

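```bash
python3 -c "
import cv2
t=cv2.imread('pics/top1.png');s=cv2.imread('pics/scene1.png')
a=cv2.resize(t[230:310,185:265],None,fx=5,fy=5,interpolation=cv2.INTER_CUBIC)
b=cv2.resize(s[160:240,345:425],None,fx=5,fy=5,interpolation=cv2.INTER_CUBIC)
cv2.imwrite('pics/z1.png',cv2.hconcat([a,b]))"
```

```text
(no output)
```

View pics/z1.png

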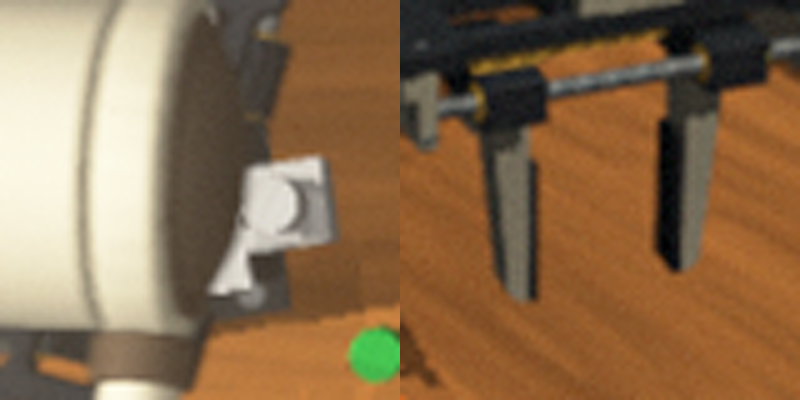

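Call:
{"method": "send_rows", "body": {
  "steps": [
    {"tx": 0,"ty": -0.28,"tz": -0.6,"roll": -0.1,"claw": 60},
    {"tx": 0,"ty": -0.27,"tz": -0.6,"roll": 0,"claw": 60},
    {"tx": 0,"ty": 0,"tz": -0.5,"roll": 0,"claw": 60},
    {"tx": 0,"ty": 0,"tz": -0.5,"roll": 0,"claw": 60},
    {"tx": 0,"ty": 0,"tz": -0.5,"roll": 0,"claw": 60}
  ]
}}

```text
clock: 3.1
position: [0.5242, 0.0803, 0.1358]
tool_rot: [1.408, 1.077, -1.429]
force: [-0.1, 0.1, -0.2]
grip_width: 0.0601
```

```bash
python3 -c "
from h import *
import cv2
go(.527,.0862,.104,-15.9)
for n in('top','scene'):
  cv2.imwrite(f'pics/{n}2.png',cam(n)['image'][:,:,::-1])
s=cv2.imread('pics/scene2.png')
cv2.imwrite('pics/z2.png',cv2.resize(s[200:320,325:475],None,fx=5,fy=5,interpolation=cv2.INTER_CUBIC))"
```

```text
t 3.1 pos [0.5242 0.0803 0.1358] jaw [ 0.96  -0.28  -0.019] yaw -16.27 appr [-0.018  0.005 -1.   ] F [-0.1  0.1 -0.2] M [ 0.01 -0.03 -0.02] w 0.0601 q [-0.08  0.13  1.79  0.    1.24  0.2 ]
units [ 0.11  0.24 -1.27] rows 1.3
roll units 0.06
```

View pics/z2.png

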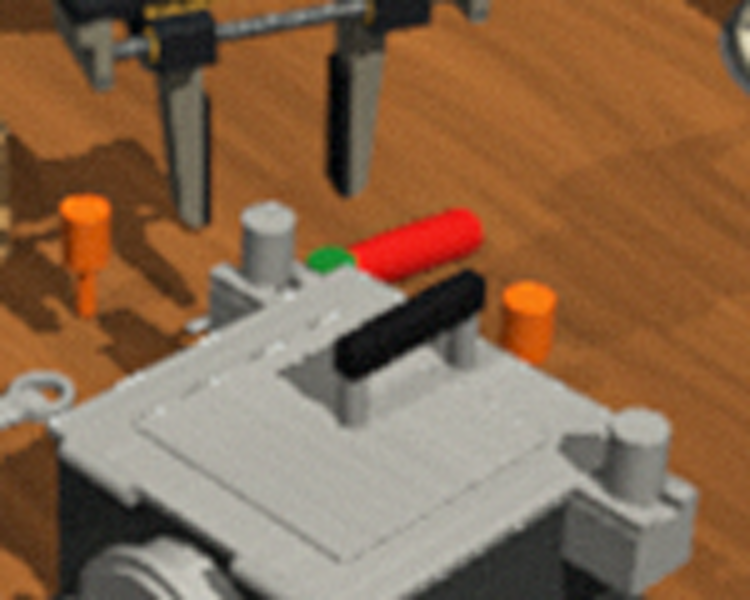

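Call:
{"method": "send_rows", "body": {
  "steps": [
    {"tx": 0.1,"ty": 0.24,"tz": 0,"roll": 0.05,"claw": 60},
    {"tx": 0,"ty": 0,"tz": -0.4,"roll": 0,"claw": 60},
    {"tx": 0,"ty": 0,"tz": -0.4,"roll": 0,"claw": 60},
    {"tx": 0,"ty": 0,"tz": -0.3,"roll": 0,"claw": 60},
    {"tx": 0,"ty": 0,"tz": 0,"roll": 0,"claw": 60}
  ]
}}

```text
clock: 3.7
position: [0.5266, 0.0878, 0.1058]
tool_rot: [1.403, 1.082, -1.425]
force: [0.8, 0.2, -0.6]
grip_width: 0.0601
```

```bash
python3 -c "
from h import *
go(.527,.0862,.104,-15.9)"
```

```text
t 3.7 pos [0.5266 0.0878 0.1058] jaw [ 0.962 -0.273 -0.02 ] yaw -15.86 appr [-0.02   0.005 -1.   ] F [ 0.8  0.2 -0.6] M [-0.05 -0.02  0.03] w 0.0601 q [-0.06  0.18  1.8   0.    1.18  0.21]
units [ 0.02 -0.06 -0.07] rows 0.1
roll units -0.01
```

Call:
{"method": "send_rows", "body": {
  "steps": [
    {"tx": 0,"ty": -0.06,"tz": -0.05,"roll": 0,"claw": 60},
    {"tx": 0,"ty": 0,"tz": 0,"roll": 0,"claw": 15},
    {"tx": 0,"ty": 0,"tz": 0,"roll": 0,"claw": 15},
    {"tx": 0,"ty": 0,"tz": 0,"roll": 0,"claw": 15},
    {"tx": 0,"ty": 0,"tz": 0,"roll": 0,"claw": 15},
    {"tx": 0,"ty": 0,"tz": 0,"roll": 0,"claw": 15}
  ]
}}

```text
clock: 4.3
position: [0.5274, 0.086, 0.1055]
tool_rot: [1.404, 1.08, -1.423]
force: [-0.2, 1.7, -0.3]
grip_width: 0.0227
```

```bash
python3 -c "
from h import *
go(.527,.0862,.104,-15.9)"
```

```text
t 4.3 pos [0.5274 0.086  0.1055] jaw [ 0.962 -0.273 -0.018] yaw -15.86 appr [-0.018  0.005 -1.   ] F [-0.2  1.7 -0.3] M [-0.01 -0.06  0.02] w 0.0227 q [-0.07  0.18  1.8   0.    1.18  0.21]
units [-0.02  0.01 -0.06] rows 0.1
roll units -0.01
```

Call:
{"method": "send_rows", "body": {
  "steps": [
    {"tx": 0,"ty": 0,"tz": 0.3,"roll": 0,"claw": 15},
    {"tx": 0,"ty": 0,"tz": 0.4,"roll": 0,"claw": 15},
    {"tx": 0,"ty": 0,"tz": 0.4,"roll": 0,"claw": 15},
    {"tx": 0,"ty": 0,"tz": 0.4,"roll": 0,"claw": 15},
    {"tx": 0,"ty": 0,"tz": 0.4,"roll": 0,"claw": 15},
    {"tx": 0,"ty": 0,"tz": 0.6,"roll": 0,"claw": 15},
    {"tx": 0,"ty": 0,"tz": 0.6,"roll": 0,"claw": 15},
    {"tx": 0,"ty": 0,"tz": 0,"roll": 0,"claw": 15}
  ]
}}

```text
clock: 5.1
position: [0.5281, 0.086, 0.1915]
tool_rot: [1.405, 1.078, -1.42]
force: [0.5, 0.3, 0.0]
grip_width: 0.0226
```

```bash
python3 -c "
from h import *
import cv2
go(.565,-.1564,.18,-15.9)
s=cam('scene')['image'][:,:,::-1]
cv2.imwrite('pics/z3.png',cv2.resize(s[150:320,270:470],None,fx=3.5,fy=3.5,interpolation=cv2.INTER_CUBIC))"
```

```text
t 5.1 pos [0.5281 0.086  0.1915] jaw [ 0.962 -0.273 -0.015] yaw -15.86 appr [-0.014  0.005 -1.   ] F [0.5 0.3 0. ] M [-0.02 -0.08 -0.03] w 0.0226 q [-0.07  0.08  1.72  0.    1.35  0.21]
units [ 1.47 -9.7  -0.46] rows 9.7
roll units -0.01
```

View pics/z3.png

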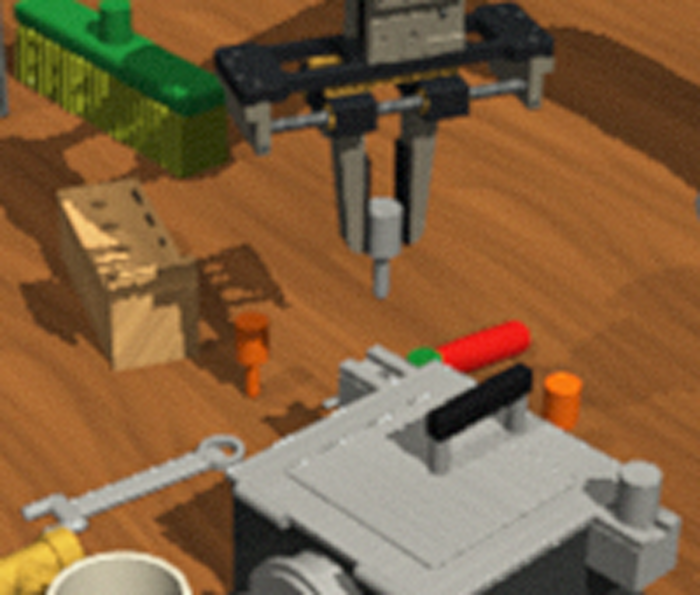

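```bash
python3 -c "
from h import *
p=np.array([.5281,.086,.1915])
print(px('scene',p),px('scene',p+[0,0,.0095]),px('scene',p+[0,.012,.0095]),px('scene',p+[0,0,-.0395]),'foot obs',381/3.5+270,297/3.5+150)
print(px('top',p+[0,0,.024]))
import cv2
t=cam('top')['image'][:,:,::-1]; cv2.imwrite('pics/z4.png',cv2.resize(t[220:320,180:280],None,fx=5,fy=5,interpolation=cv2.INTER_CUBIC))
s=cam('scene')['image'][:,:,::-1]; cv2.imwrite('pics/z5.png',cv2.resize(s[180:250,350:410],None,fx=8,fy=8,interpolation=cv2.INTER_CUBIC))
"
```

```text
[378.66500878 217.31173415] [378.77486175 213.44059459] [382.15911921 215.7756806 ] [378.2176193  233.07741683] foot obs 378.8571428571429 234.85714285714286
[232.04672446 269.03683541]
```

View pics/z4.png

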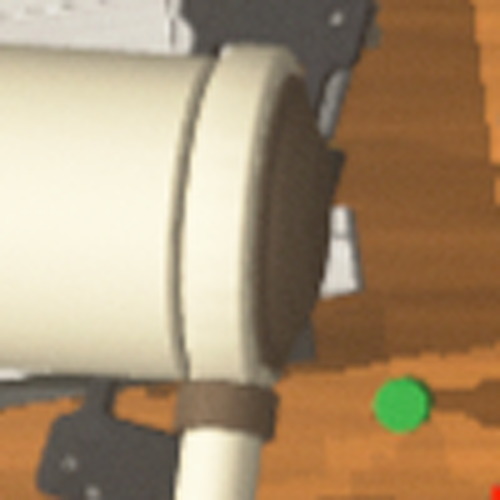

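View pics/z5.png

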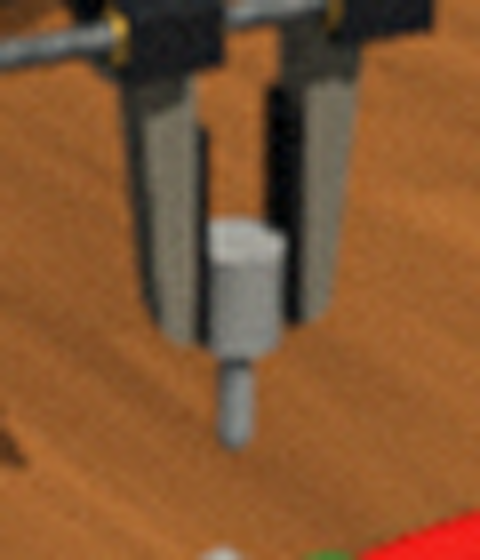

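Call:
{"method": "send_rows", "body": {
  "steps": [
    {"tx": 0.16,"ty": -1,"tz": 0,"roll": 0,"claw": 15},
    {"tx": 0.16,"ty": -1,"tz": 0,"roll": 0,"claw": 15},
    {"tx": 0.16,"ty": -1,"tz": 0,"roll": 0,"claw": 15},
    {"tx": 0.16,"ty": -1,"tz": 0,"roll": 0,"claw": 15},
    {"tx": 0.16,"ty": -1,"tz": 0,"roll": 0,"claw": 15},
    {"tx": 0.16,"ty": -1,"tz": 0,"roll": 0,"claw": 15},
    {"tx": 0.16,"ty": -1,"tz": 0,"roll": 0,"claw": 15},
    {"tx": 0.16,"ty": -1,"tz": 0,"roll": 0,"claw": 15},
    {"tx": 0.16,"ty": -0.8,"tz": -0.2,"roll": 0,"claw": 15},
    {"tx": 0,"ty": -0.3,"tz": -0.3,"roll": 0,"claw": 15},
    {"tx": 0,"ty": 0,"tz": -0.3,"roll": 0,"claw": 15},
    {"tx": 0,"ty": 0,"tz": 0,"roll": 0,"claw": 15}
  ]
}}

```text
clock: 6.45
position: [0.5542, -0.1463, 0.1526]
tool_rot: [1.394, 1.105, -1.44]
force: [0.3, 0.1, -1.4]
grip_width: 0.0227
```

```bash
python3 -c "
from h import *
go(.5653,-.1564,.12,-15.9)"
```

```text
t 6.45 pos [ 0.5542 -0.1463  0.1526] jaw [ 0.962 -0.271 -0.045] yaw -15.74 appr [-0.043  0.014 -0.999] F [ 0.3  0.1 -1.4] M [-0.06 -0.06  0.01] w 0.0227 q [-0.47  0.24  1.63 -0.01  1.32 -0.19]
units [ 0.45 -0.41 -1.3 ] rows 1.3
roll units -0.03
```

Call:
{"method": "send_rows", "body": {
  "steps": [
    {"tx": 0,"ty": 0,"tz": 0.8,"roll": 0,"claw": 15},
    {"tx": 0,"ty": 0,"tz": 0.8,"roll": 0,"claw": 15},
    {"tx": 0,"ty": 0,"tz": 0,"roll": 0,"claw": 15}
  ]
}}

```text
clock: 6.75
position: [0.5523, -0.1421, 0.191]
tool_rot: [1.391, 1.113, -1.44]
force: [-0.3, 0.3, 0.3]
grip_width: 0.0224
```

```bash
python3 -c "
from h import *
go(.5653,-.1564,.12,-15.9)"
```

```text
t 6.75 pos [ 0.5523 -0.1421  0.191 ] jaw [ 0.962 -0.268 -0.051] yaw -15.56 appr [-0.048  0.017 -0.999] F [-0.3  0.3  0.3] M [-0.09 -0.16  0.02] w 0.0224 q [-0.46  0.21  1.59 -0.01  1.4  -0.19]
units [ 0.52 -0.57 -2.84] rows 2.8
roll units -0.06
```

Call:
{"method": "send_rows", "body": {
  "steps": [
    {"tx": 0.13,"ty": -0.14,"tz": -0.3,"roll": 0,"claw": 15},
    {"tx": 0.13,"ty": -0.14,"tz": -0.3,"roll": 0,"claw": 15},
    {"tx": 0.13,"ty": -0.14,"tz": -0.3,"roll": 0,"claw": 15},
    {"tx": 0.13,"ty": -0.14,"tz": -0.3,"roll": 0,"claw": 15},
    {"tx": 0,"ty": 0,"tz": -0.2,"roll": 0,"claw": 15},
    {"tx": 0,"ty": 0,"tz": 0,"roll": 0,"claw": 15}
  ]
}}

```text
clock: 7.35
position: [0.564, -0.1545, 0.1475]
tool_rot: [1.389, 1.122, -1.443]
force: [-0.1, 0.4, -0.7]
grip_width: 0.0224
```

```bash
python3 -c "
from h import *
go(.5653,-.1564,.12,-15.9)"
```

```text
t 7.35 pos [ 0.564  -0.1545  0.1475] jaw [ 0.962 -0.266 -0.058] yaw -15.44 appr [-0.054  0.021 -0.998] F [-0.1  0.4 -0.7] M [-0.06 -0.11  0.05] w 0.0224 q [-0.47  0.29  1.58 -0.01  1.33 -0.2 ]
units [ 0.05 -0.08 -1.1 ] rows 1.1
roll units -0.08
```

Call:
{"method": "send_rows", "body": {
  "steps": [
    {"tx": -0.5,"ty": 0,"tz": 0,"roll": 0,"claw": 15},
    {"tx": -0.5,"ty": 0,"tz": 0,"roll": 0,"claw": 15},
    {"tx": -0.5,"ty": 0,"tz": 0,"roll": 0,"claw": 15},
    {"tx": -0.5,"ty": 0,"tz": 0,"roll": 0,"claw": 15}
  ]
}}

```text
clock: 7.75
position: [0.5131, -0.1544, 0.1465]
tool_rot: [1.389, 1.123, -1.443]
force: [-0.3, 0.1, -0.0]
grip_width: 0.0222
```

```bash
python3 -c "
from h import *
go(.5653,-.1564,.12,-15.9)"
```

```text
t 7.75 pos [ 0.5131 -0.1544  0.1465] jaw [ 0.962 -0.265 -0.059] yaw -15.41 appr [-0.055  0.022 -0.998] F [-0.3  0.1 -0. ] M [-0.07 -0.08  0.05] w 0.0222 q [-0.51  0.17  1.73 -0.01  1.31 -0.24]
units [ 2.09 -0.08 -1.06] rows 2.1
roll units -0.08
```

Call:
{"method": "send_rows", "body": {
  "steps": [
    {"tx": 0,"ty": 0,"tz": 0,"roll": 0,"claw": 15},
    {"tx": 0,"ty": 0,"tz": 0,"roll": 0,"claw": 15},
    {"tx": 0,"ty": 0,"tz": 0,"roll": 0,"claw": 15},
    {"tx": 0,"ty": 0,"tz": 0,"roll": 0,"claw": 15}
  ]
}}

```text
clock: 8.15
position: [0.5135, -0.1546, 0.147]
tool_rot: [1.389, 1.121, -1.443]
force: [0.8, 0.5, 0.1]
grip_width: 0.0222
```

```bash
python3 -c "
from h import *
go(.5653,-.1564,.12,-15.9)"
```

```text
t 8.15 pos [ 0.5135 -0.1546  0.147 ] jaw [ 0.962 -0.266 -0.057] yaw -15.45 appr [-0.054  0.021 -0.998] F [0.8 0.5 0.1] M [-0.08 -0.08  0.01] w 0.0222 q [-0.51  0.17  1.73 -0.01  1.31 -0.24]
units [ 2.07 -0.07 -1.08] rows 2.1
roll units -0.07
```

Call:
{"method": "send_rows", "body": {
  "steps": [
    {"tx": 0,"ty": 0,"tz": 0.3,"roll": 0,"claw": 15},
    {"tx": 0,"ty": 0,"tz": 0.3,"roll": 0,"claw": 15},
    {"tx": 0,"ty": 0,"tz": 0.3,"roll": 0,"claw": 15},
    {"tx": 0,"ty": 0,"tz": 0.3,"roll": 0,"claw": 15},
    {"tx": 0,"ty": 0,"tz": 0.3,"roll": 0,"claw": 15},
    {"tx": 0,"ty": 0,"tz": 0.3,"roll": 0,"claw": 15}
  ]
}}

```text
clock: 8.75
position: [0.5143, -0.1545, 0.1958]
tool_rot: [1.389, 1.121, -1.442]
force: [-0.6, -0.9, -1.0]
grip_width: 0.0227
```

```bash
python3 -c "
from h import *
go(.5653,-.1564,.12,-15.9)"
```

```text
t 8.75 pos [ 0.5143 -0.1545  0.1958] jaw [ 0.962 -0.266 -0.057] yaw -15.42 appr [-0.053  0.021 -0.998] F [-0.6 -0.9 -1. ] M [-0.05 -0.09  0.01] w 0.0227 q [-0.51  0.12  1.67 -0.01  1.4  -0.24]
units [ 2.04 -0.08 -3.03] rows 3.0
roll units -0.08
```

Call:
{"method": "send_rows", "body": {
  "steps": [
    {"tx": 0,"ty": 0,"tz": -0.2,"roll": 0,"claw": 15},
    {"tx": 0,"ty": 0,"tz": -0.2,"roll": 0,"claw": 15},
    {"tx": 0,"ty": 0,"tz": -0.2,"roll": 0,"claw": 15},
    {"tx": 0,"ty": 0,"tz": -0.2,"roll": 0,"claw": 15},
    {"tx": 0,"ty": 0,"tz": -0.2,"roll": 0,"claw": 15},
    {"tx": 0,"ty": 0,"tz": -0.2,"roll": 0,"claw": 15}
  ]
}}

```text
clock: 9.35
position: [0.5143, -0.1545, 0.1639]
tool_rot: [1.389, 1.121, -1.442]
force: [-0.0, 0.4, 0.1]
grip_width: 0.0223
```

```bash
python3 -c "
from h import *
go(.5653,-.1564,.12,-15.9)"
```

```text
t 9.35 pos [ 0.5143 -0.1545  0.1639] jaw [ 0.962 -0.266 -0.056] yaw -15.43 appr [-0.053  0.021 -0.998] F [-0.   0.4  0.1] M [-0.1  -0.11  0.06] w 0.0223 q [-0.51  0.15  1.71 -0.01  1.34 -0.24]
units [ 2.04 -0.07 -1.76] rows 2.0
roll units -0.08
```

Call:
{"method": "send_rows", "body": {
  "steps": [
    {"tx": 0.3,"ty": -0.01,"tz": -0.1,"roll": 0,"claw": 15},
    {"tx": 0.3,"ty": -0.01,"tz": -0.1,"roll": 0,"claw": 15},
    {"tx": 0.3,"ty": -0.01,"tz": -0.1,"roll": 0,"claw": 15},
    {"tx": 0.3,"ty": -0.01,"tz": -0.1,"roll": 0,"claw": 15},
    {"tx": 0.3,"ty": -0.01,"tz": -0.1,"roll": 0,"claw": 15},
    {"tx": 0.3,"ty": -0.01,"tz": -0.1,"roll": 0,"claw": 15},
    {"tx": 0.1,"ty": 0,"tz": -0.1,"roll": 0,"claw": 15},
    {"tx": 0,"ty": 0,"tz": 0,"roll": 0,"claw": 15}
  ]
}}

```text
clock: 10.15
position: [0.5665, -0.1559, 0.1434]
tool_rot: [1.389, 1.122, -1.442]
force: [-0.2, -0.4, -0.8]
grip_width: 0.0227
```

```bash
python3 -c "
from h import *
go(.5659,-.1567,.12,-15.9)"
```

```text
t 10.15 pos [ 0.5665 -0.1559  0.1434] jaw [ 0.962 -0.265 -0.058] yaw -15.41 appr [-0.054  0.022 -0.998] F [-0.2 -0.4 -0.8] M [-0.   -0.1   0.01] w 0.0227 q [-0.47  0.3   1.58 -0.01  1.32 -0.2 ]
units [-0.02 -0.03 -0.94] rows 0.9
roll units -0.08
```

Slow moves keep the tilt constant. I'll descend until the foot is just above the mouth (TCP ≈ 0.107) and take a look.

Call:
{"method": "send_rows", "body": {
  "steps": [
    {"tx": -0.02,"ty": -0.03,"tz": -0.3,"roll": 0,"claw": 15},
    {"tx": 0,"ty": 0,"tz": -0.3,"roll": 0,"claw": 15},
    {"tx": 0,"ty": 0,"tz": -0.3,"roll": 0,"claw": 15},
    {"tx": 0,"ty": 0,"tz": -0.3,"roll": 0,"claw": 15},
    {"tx": 0,"ty": 0,"tz": -0.1,"roll": 0,"claw": 15},
    {"tx": 0,"ty": 0,"tz": 0,"roll": 0,"claw": 15}
  ]
}}

```text
clock: 10.75
position: [0.5646, -0.1564, 0.1073]
tool_rot: [1.389, 1.124, -1.444]
force: [-0.7, -0.1, -1.2]
grip_width: 0.0225
```

```bash
python3 -c "
from h import *
go(.5659,-.1567,.105,-15.9)
import cv2
s=cam('scene')['image'][:,:,::-1]
cv2.imwrite('pics/z6.png',cv2.resize(s[150:270,260:380],None,fx=5,fy=5,interpolation=cv2.INTER_CUBIC))
s=cam('top')['image'][:,:,::-1]
cv2.imwrite('pics/z7.png',cv2.resize(s[200:320,300:440],None,fx=4,fy=4,interpolation=cv2.INTER_CUBIC))"
```

```text
t 10.75 pos [ 0.5646 -0.1564  0.1073] jaw [ 0.962 -0.266 -0.06 ] yaw -15.43 appr [-0.056  0.022 -0.998] F [-0.7 -0.1 -1.2] M [-0.02 -0.08  0.01] w 0.0225 q [-0.47  0.34  1.61 -0.01  1.26 -0.2 ]
units [ 0.05 -0.01 -0.09] rows 0.1
roll units -0.08
```

View pics/z6.png

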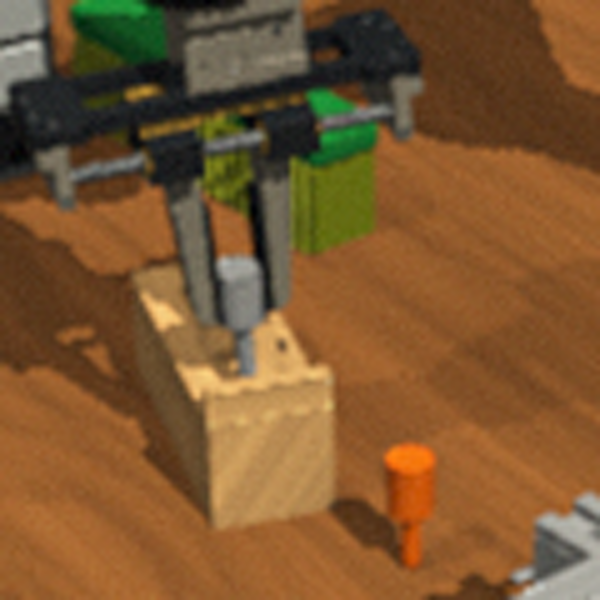

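View pics/z7.png

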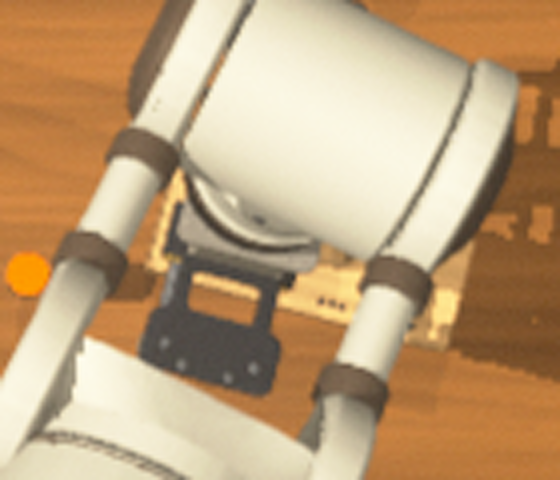

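```bash
python3 -c "
from h import *
for y in ((.5648,-.1562,.06),(.555,-.1908,.06)): print(px('scene',np.array(y)))
z=lambda x,y:((x+.5)/4-.5+280,(y+.5)/4-.5+190)
print('hole2,3,4 obs',z(104,125),z(87,98),z(73,73)); 
for y in (-.2254,-.26): print(px('scene',np.array([.555-(.0098)*(1 if y>-.24 else 2),y,.06])))
print('foot pred',px('scene',np.array([.5646-.0012,-.1559,.0678])))
"
```

```text
[308.53189445 226.68274289]
[304.97580889 219.83899884]
hole2,3,4 obs (305.625, 220.875) (301.375, 214.125) (297.875, 207.875)
[301.55510493 213.25579886]
[298.26219594 206.91854235]
foot pred [308.95027956 223.91605255]
```

Call:
{"method": "send_rows", "body": {
  "steps": [
    {"tx": 0.05,"ty": 0,"tz": -0.2,"roll": 0,"claw": 15},
    {"tx": 0,"ty": 0,"tz": -0.2,"roll": 0,"claw": 15},
    {"tx": 0,"ty": 0,"tz": -0.2,"roll": 0,"claw": 15},
    {"tx": 0,"ty": 0,"tz": -0.2,"roll": 0,"claw": 15}
  ]
}}

```text
clock: 11.25
position: [0.5671, -0.1579, 0.0886]
tool_rot: [1.388, 1.119, -1.442]
force: [-2.2, -1.0, 1.4]
grip_width: 0.0226
```

```bash
python3 -c "
from h import *
go(.5659,-.1567,.0655,-15.9)"
```

```text
t 11.25 pos [ 0.5671 -0.1579  0.0886] jaw [ 0.963 -0.265 -0.056] yaw -15.41 appr [-0.053  0.019 -0.998] F [-2.2 -1.   1.4] M [-0.39  0.4   0.03] w 0.0226 q [-0.47  0.36  1.61 -0.01  1.22 -0.2 ]
units [-0.05  0.05 -0.93] rows 0.9
roll units -0.08
```

Call:
{"method": "send_rows", "body": {
  "steps": [
    {"tx": -0.04,"ty": 0.03,"tz": -0.2,"roll": 0,"claw": 15},
    {"tx": 0,"ty": 0,"tz": -0.2,"roll": 0,"claw": 15},
    {"tx": 0,"ty": 0,"tz": -0.2,"roll": 0,"claw": 15}
  ]
}}

```text
clock: 11.55
position: [0.5659, -0.1575, 0.0722]
tool_rot: [1.387, 1.119, -1.443]
force: [-1.4, -1.6, 0.8]
grip_width: 0.0223
```

```bash
python3 -c "
from h import *
go(.5659,-.1567,.0655,-15.9)"
```

```text
t 11.55 pos [ 0.5659 -0.1575  0.0722] jaw [ 0.962 -0.266 -0.056] yaw -15.42 appr [-0.053  0.018 -0.998] F [-1.4 -1.6  0.8] M [-0.29  0.17  0.01] w 0.0223 q [-0.47  0.38  1.63 -0.01  1.19 -0.2 ]
units [-0.    0.03 -0.27] rows 0.3
roll units -0.08
```

Call:
{"method": "send_rows", "body": {
  "steps": [
    {"tx": 0,"ty": 0.03,"tz": -0.15,"roll": 0,"claw": 15},
    {"tx": 0,"ty": 0,"tz": -0.12,"roll": 0,"claw": 15},
    {"tx": 0,"ty": 0,"tz": 0,"roll": 0,"claw": 15}
  ]
}}

```text
clock: 11.85
position: [0.5656, -0.1574, 0.0658]
tool_rot: [1.386, 1.119, -1.444]
force: [-1.7, -1.5, 1.9]
grip_width: 0.0224
```

```bash
python3 -c "
from h import *
go(.5659,-.1567,.0655,-15.9)"
```

```text
t 11.85 pos [ 0.5656 -0.1574  0.0658] jaw [ 0.962 -0.265 -0.057] yaw -15.41 appr [-0.054  0.017 -0.998] F [-1.7 -1.5  1.9] M [-0.23  0.32  0.05] w 0.0224 q [-0.47  0.39  1.63 -0.01  1.18 -0.2 ]
units [ 0.01  0.03 -0.01] rows 0.0
roll units -0.08
```

Call:
{"method": "send_rows", "body": {
  "steps": [
    {"tx": 0,"ty": 0,"tz": 0,"roll": 0,"claw": 45},
    {"tx": 0,"ty": 0,"tz": 0,"roll": 0,"claw": 45},
    {"tx": 0,"ty": 0,"tz": 0,"roll": 0,"claw": 45},
    {"tx": 0,"ty": 0,"tz": 0.3,"roll": 0,"claw": 45},
    {"tx": 0,"ty": 0,"tz": 0.4,"roll": 0,"claw": 45},
    {"tx": 0,"ty": 0,"tz": 0.4,"roll": 0,"claw": 45},
    {"tx": 0,"ty": 0,"tz": 0.4,"roll": 0,"claw": 45},
    {"tx": 0,"ty": 0,"tz": 0.4,"roll": 0,"claw": 45},
    {"tx": 0,"ty": 0,"tz": 0.4,"roll": 0,"claw": 45},
    {"tx": 0,"ty": 0,"tz": 0.4,"roll": 0,"claw": 45},
    {"tx": 0,"ty": 0,"tz": 0.4,"roll": 0,"claw": 45},
    {"tx": 0,"ty": 0,"tz": 0,"roll": 0,"claw": 45}
  ]
}}

```text
clock: 13.05
position: [0.5674, -0.1562, 0.1517]
tool_rot: [1.39, 1.116, -1.439]
force: [-0.4, 0.4, -0.2]
grip_width: 0.045
```

```bash
python3 -c "
from h import *
go(.4971,.2897,.20,-15.9)
import cv2
s=cam('scene')['image'][:,:,::-1]
cv2.imwrite('pics/z8.png',cv2.resize(s[170:270,270:370],None,fx=5,fy=5,interpolation=cv2.INTER_CUBIC))"
```

```text
t 13.05 pos [ 0.5674 -0.1562  0.1517] jaw [ 0.963 -0.265 -0.052] yaw -15.42 appr [-0.049  0.018 -0.999] F [-0.4  0.4 -0.2] M [-0.06 -0.08  0.02] w 0.045 q [-0.47  0.29  1.57 -0.01  1.33 -0.2 ]
units [-2.81 17.84  1.93] rows 17.8
roll units -0.08
```

View pics/z8.png

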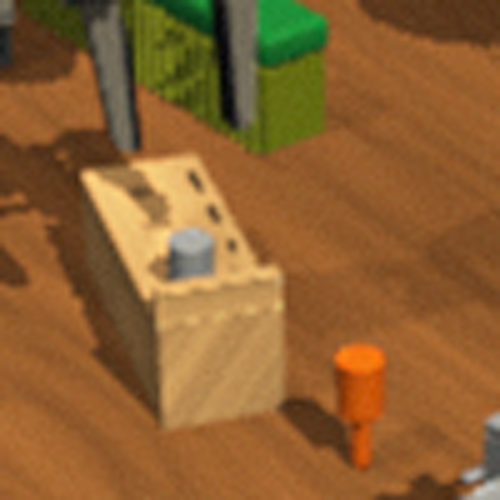

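Call:
{"method": "send_rows", "body": {
  "steps": [
    {"tx": -0.08,"ty": 0.5,"tz": 0.25,"roll": 0,"claw": 60},
    {"tx": -0.08,"ty": 0.5,"tz": 0.25,"roll": 0,"claw": 60},
    {"tx": -0.08,"ty": 0.5,"tz": 0.25,"roll": 0,"claw": 60},
    {"tx": -0.08,"ty": 0.5,"tz": 0.25,"roll": 0,"claw": 60},
    {"tx": -0.08,"ty": 0.5,"tz": 0.25,"roll": 0,"claw": 60},
    {"tx": -0.08,"ty": 0.5,"tz": 0.25,"roll": 0,"claw": 60},
    {"tx": -0.08,"ty": 0.5,"tz": 0.25,"roll": 0,"claw": 60},
    {"tx": -0.08,"ty": 0.5,"tz": 0.25,"roll": 0,"claw": 60},
    {"tx": -0.08,"ty": 0.5,"tz": 0,"roll": 0,"claw": 60},
    {"tx": -0.08,"ty": 0.5,"tz": 0,"roll": 0,"claw": 60},
    {"tx": -0.08,"ty": 0.5,"tz": 0,"roll": 0,"claw": 60},
    {"tx": -0.08,"ty": 0.5,"tz": 0,"roll": 0,"claw": 60}
  ]
}}

```text
clock: 14.3
position: [0.5392, 0.0081, 0.2035]
tool_rot: [1.389, 1.121, -1.441]
force: [-0.3, -0.1, -0.5]
grip_width: 0.0601
```

```bash
python3 -c "
from h import *
go(.4971,.2897,.20,-15.9)"
```

```text
t 14.3 pos [0.5392 0.0081 0.2035] jaw [ 0.963 -0.265 -0.056] yaw -15.4 appr [-0.053  0.021 -0.998] F [-0.3 -0.1 -0.5] M [-0.08 -0.09  0.03] w 0.0601 q [-0.21  0.12  1.66  0.01  1.41  0.05]
units [-1.68 11.26 -0.14] rows 11.3
roll units -0.08
```

Call:
{"method": "send_rows", "body": {
  "steps": [
    {"tx": -0.08,"ty": 0.5,"tz": 0,"roll": 0,"claw": 60},
    {"tx": -0.08,"ty": 0.5,"tz": 0,"roll": 0,"claw": 60},
    {"tx": -0.08,"ty": 0.5,"tz": 0,"roll": 0,"claw": 60},
    {"tx": -0.08,"ty": 0.5,"tz": 0,"roll": 0,"claw": 60},
    {"tx": -0.08,"ty": 0.5,"tz": 0,"roll": 0,"claw": 60},
    {"tx": -0.08,"ty": 0.5,"tz": 0,"roll": 0,"claw": 60},
    {"tx": -0.08,"ty": 0.5,"tz": 0,"roll": 0,"claw": 60},
    {"tx": -0.08,"ty": 0.5,"tz": 0,"roll": 0,"claw": 60},
    {"tx": -0.08,"ty": 0.5,"tz": 0,"roll": 0,"claw": 60},
    {"tx": -0.08,"ty": 0.5,"tz": 0,"roll": 0,"claw": 60},
    {"tx": -0.08,"ty": 0.5,"tz": 0,"roll": 0,"claw": 60},
    {"tx": -0.08,"ty": 0.5,"tz": 0,"roll": 0,"claw": 60}
  ]
}}

```text
clock: 15.5
position: [0.5124, 0.1717, 0.2027]
tool_rot: [1.389, 1.122, -1.442]
force: [-0.9, -1.5, 0.6]
grip_width: 0.0601
```

Call:
{"method": "send_rows", "body": {
  "steps": [
    {"tx": -0.08,"ty": 0.5,"tz": 0,"roll": 0,"claw": 60},
    {"tx": -0.08,"ty": 0.5,"tz": 0,"roll": 0,"claw": 60},
    {"tx": -0.08,"ty": 0.5,"tz": 0,"roll": 0,"claw": 60},
    {"tx": -0.08,"ty": 0.5,"tz": 0,"roll": 0,"claw": 60},
    {"tx": -0.08,"ty": 0.5,"tz": 0,"roll": 0,"claw": 60},
    {"tx": -0.08,"ty": 0.5,"tz": 0,"roll": 0,"claw": 60},
    {"tx": -0.08,"ty": 0.5,"tz": 0,"roll": 0,"claw": 60},
    {"tx": 0,"ty": 0,"tz": 0,"roll": 0,"claw": 60}
  ]
}}

```text
clock: 16.3
position: [0.4965, 0.2688, 0.2026]
tool_rot: [1.388, 1.123, -1.441]
force: [-0.0, -0.8, -1.3]
grip_width: 0.0601
```

```bash
python3 -c "
from h import *
go(.4975,.2897,.136,-15.9)"
```

```text
t 16.3 pos [0.4965 0.2688 0.2026] jaw [ 0.963 -0.263 -0.058] yaw -15.3 appr [-0.054  0.021 -0.998] F [-0.  -0.8 -1.3] M [-0.05 -0.1   0.  ] w 0.0601 q [0.26 0.17 1.61 0.04 1.41 0.52]
units [ 0.04  0.83 -2.66] rows 2.7
roll units -0.1
```

Call:
{"method": "send_rows", "body": {
  "steps": [
    {"tx": 0,"ty": 0.27,"tz": -0.3,"roll": -0.1,"claw": 60},
    {"tx": 0,"ty": 0.27,"tz": -0.4,"roll": 0,"claw": 60},
    {"tx": 0,"ty": 0.25,"tz": -0.4,"roll": 0,"claw": 60},
    {"tx": 0,"ty": 0,"tz": -0.4,"roll": 0,"claw": 60},
    {"tx": 0,"ty": 0,"tz": -0.4,"roll": 0,"claw": 60},
    {"tx": 0,"ty": 0,"tz": -0.4,"roll": 0,"claw": 60},
    {"tx": 0,"ty": 0,"tz": 0,"roll": 0,"claw": 60}
  ]
}}

```text
clock: 17.0
position: [0.4955, 0.2888, 0.1379]
tool_rot: [1.394, 1.117, -1.453]
force: [-0.1, -0.9, -0.8]
grip_width: 0.0599
```

```bash
python3 -c "
from h import *
go(.4968,.2898,.105,-15.9)
import cv2
s=cam('scene')['image'][:,:,::-1]
cv2.imwrite('pics/z9.png',cv2.resize(s[200:320,380:500],None,fx=5,fy=5,interpolation=cv2.INTER_CUBIC))"
```

```text
t 17.0 pos [0.4955 0.2888 0.1379] jaw [ 0.959 -0.276 -0.06 ] yaw -16.04 appr [-0.057  0.02  -0.998] F [-0.1 -0.9 -0.8] M [-0.03 -0.1  -0.01] w 0.0599 q [0.3  0.26 1.64 0.04 1.29 0.57]
units [ 0.05  0.04 -1.32] rows 1.3
roll units 0.02
```

View pics/z9.png

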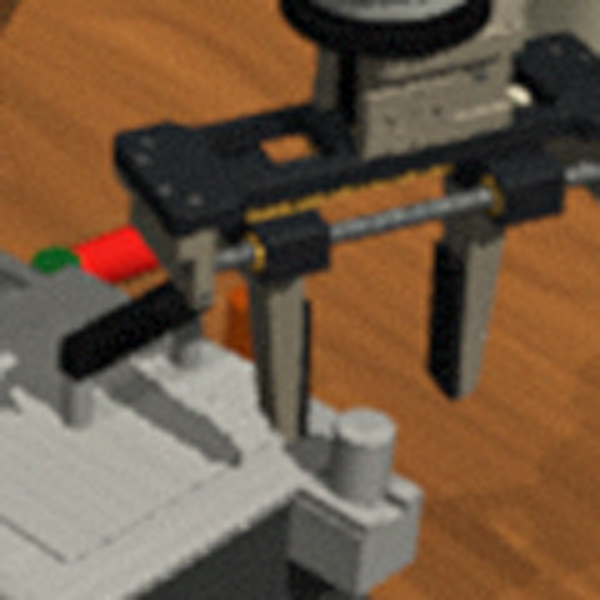

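Call:
{"method": "send_rows", "body": {
  "steps": [
    {"tx": 0.05,"ty": 0.04,"tz": -0.3,"roll": 0,"claw": 60},
    {"tx": 0,"ty": 0,"tz": -0.4,"roll": 0,"claw": 60},
    {"tx": 0,"ty": 0,"tz": -0.4,"roll": 0,"claw": 60},
    {"tx": 0,"ty": 0,"tz": -0.1,"roll": 0,"claw": 60},
    {"tx": 0,"ty": 0,"tz": 0,"roll": 0,"claw": 60}
  ]
}}

```text
clock: 17.55
position: [0.4983, 0.2898, 0.1072]
tool_rot: [1.397, 1.115, -1.451]
force: [-0.7, 0.3, 0.2]
grip_width: 0.0599
```

```bash
python3 -c "
from h import *
go(.4968,.2898,.105,-15.9)"
```

```text
t 17.55 pos [0.4983 0.2898 0.1072] jaw [ 0.959 -0.276 -0.058] yaw -16.07 appr [-0.054  0.021 -0.998] F [-0.7  0.3  0.2] M [-0.04 -0.07 -0.01] w 0.0599 q [0.3  0.3  1.66 0.04 1.23 0.56]
units [-0.06 -0.   -0.09] rows 0.1
roll units 0.03
```

Call:
{"method": "send_rows", "body": {
  "steps": [
    {"tx": -0.05,"ty": 0,"tz": -0.08,"roll": 0,"claw": 60},
    {"tx": 0,"ty": 0,"tz": 0,"roll": 0,"claw": 15},
    {"tx": 0,"ty": 0,"tz": 0,"roll": 0,"claw": 15},
    {"tx": 0,"ty": 0,"tz": 0,"roll": 0,"claw": 15},
    {"tx": 0,"ty": 0,"tz": 0,"roll": 0,"claw": 15},
    {"tx": 0,"ty": 0,"tz": 0,"roll": 0,"claw": 15}
  ]
}}

```text
clock: 18.15
position: [0.4977, 0.2902, 0.1063]
tool_rot: [1.398, 1.114, -1.449]
force: [-0.1, -0.2, 0.6]
grip_width: 0.0224
```

```bash
python3 -c "
from h import *
go(.4968,.2898,.105,-15.9)"
```

```text
t 18.15 pos [0.4977 0.2902 0.1063] jaw [ 0.959 -0.276 -0.056] yaw -16.06 appr [-0.052  0.022 -0.998] F [-0.1 -0.2  0.6] M [-0.07 -0.08  0.02] w 0.0224 q [0.3  0.29 1.66 0.04 1.23 0.56]
units [-0.04 -0.02 -0.05] rows 0.1
roll units 0.03
```

Call:
{"method": "send_rows", "body": {
  "steps": [
    {"tx": 0,"ty": 0,"tz": 0.3,"roll": 0,"claw": 15},
    {"tx": 0,"ty": 0,"tz": 0.4,"roll": 0,"claw": 15},
    {"tx": 0,"ty": 0,"tz": 0.4,"roll": 0,"claw": 15},
    {"tx": 0,"ty": 0,"tz": 0.4,"roll": 0,"claw": 15},
    {"tx": 0,"ty": 0,"tz": 0.4,"roll": 0,"claw": 15},
    {"tx": 0,"ty": 0,"tz": 0.4,"roll": 0,"claw": 15},
    {"tx": 0,"ty": 0,"tz": 0.4,"roll": 0,"claw": 15},
    {"tx": 0,"ty": 0,"tz": 0.4,"roll": 0,"claw": 15},
    {"tx": 0,"ty": 0,"tz": 0.4,"roll": 0,"claw": 15},
    {"tx": 0,"ty": 0,"tz": 0.4,"roll": 0,"claw": 15},
    {"tx": 0,"ty": 0,"tz": 0.2,"roll": 0,"claw": 15},
    {"tx": 0,"ty": 0,"tz": 0,"roll": 0,"claw": 15}
  ]
}}

```text
clock: 19.35
position: [0.4985, 0.2904, 0.2202]
tool_rot: [1.401, 1.113, -1.445]
force: [-0.5, 0.3, -0.2]
grip_width: 0.0224
```

```bash
python3 -c "
from h import *
go(.556,-.191,.18,-15.9)
import cv2
s=cam('scene')['image'][:,:,::-1]
cv2.imwrite('pics/z10.png',cv2.resize(s[160:320,300:500],None,fx=3.5,fy=3.5,interpolation=cv2.INTER_CUBIC))"
```

```text
t 19.35 pos [0.4985 0.2904 0.2202] jaw [ 0.96  -0.276 -0.052] yaw -16.05 appr [-0.048  0.023 -0.999] F [-0.5  0.3 -0.2] M [-0.08 -0.07 -0.03] w 0.0224 q [0.3  0.19 1.56 0.04 1.44 0.57]
units [  2.3  -19.26  -1.61] rows 19.3
roll units 0.02
```

View pics/z10.png

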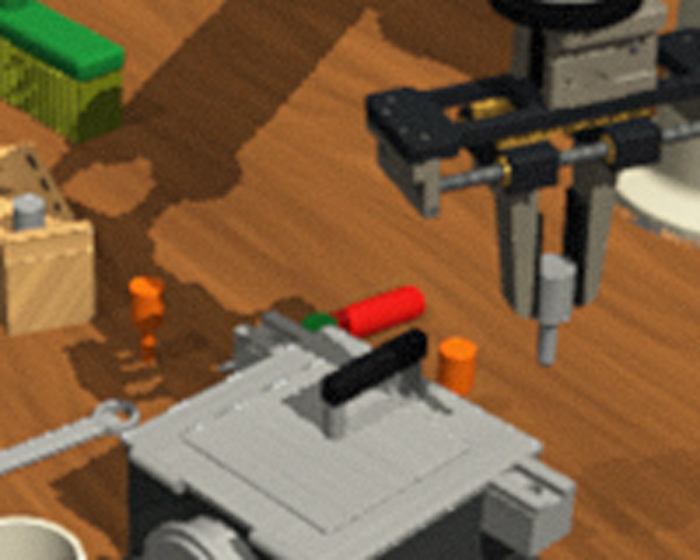

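Call:
{"method": "send_rows", "body": {
  "steps": [
    {"tx": 0.06,"ty": -0.3,"tz": 0,"roll": 0,"claw": 15},
    {"tx": 0.06,"ty": -0.5,"tz": 0,"roll": 0,"claw": 15},
    {"tx": 0.06,"ty": -0.5,"tz": 0,"roll": 0,"claw": 15},
    {"tx": 0.06,"ty": -0.5,"tz": 0,"roll": 0,"claw": 15},
    {"tx": 0.06,"ty": -0.5,"tz": 0,"roll": 0,"claw": 15},
    {"tx": 0.06,"ty": -0.5,"tz": 0,"roll": 0,"claw": 15},
    {"tx": 0.06,"ty": -0.5,"tz": 0,"roll": 0,"claw": 15},
    {"tx": 0.06,"ty": -0.5,"tz": 0,"roll": 0,"claw": 15},
    {"tx": 0.06,"ty": -0.5,"tz": 0,"roll": 0,"claw": 15},
    {"tx": 0.06,"ty": -0.5,"tz": 0,"roll": 0,"claw": 15},
    {"tx": 0.06,"ty": -0.5,"tz": 0,"roll": 0,"claw": 15},
    {"tx": 0.06,"ty": -0.5,"tz": 0,"roll": 0,"claw": 15}
  ]
}}

```text
clock: 20.6
position: [0.5163, 0.1318, 0.2174]
tool_rot: [1.398, 1.114, -1.45]
force: [-0.3, 0.5, -0.9]
grip_width: 0.0222
```

Call:
{"method": "send_rows", "body": {
  "steps": [
    {"tx": 0.06,"ty": -0.5,"tz": 0,"roll": 0,"claw": 15},
    {"tx": 0.06,"ty": -0.5,"tz": 0,"roll": 0,"claw": 15},
    {"tx": 0.06,"ty": -0.5,"tz": 0,"roll": 0,"claw": 15},
    {"tx": 0.06,"ty": -0.5,"tz": 0,"roll": 0,"claw": 15},
    {"tx": 0.06,"ty": -0.5,"tz": 0,"roll": 0,"claw": 15},
    {"tx": 0.06,"ty": -0.5,"tz": 0,"roll": 0,"claw": 15},
    {"tx": 0.06,"ty": -0.5,"tz": 0,"roll": 0,"claw": 15},
    {"tx": 0.06,"ty": -0.5,"tz": 0,"roll": 0,"claw": 15},
    {"tx": 0.06,"ty": -0.5,"tz": 0,"roll": 0,"claw": 15},
    {"tx": 0.06,"ty": -0.5,"tz": 0,"roll": 0,"claw": 15},
    {"tx": 0.06,"ty": -0.5,"tz": 0,"roll": 0,"claw": 15},
    {"tx": 0.06,"ty": -0.5,"tz": 0,"roll": 0,"claw": 15}
  ]
}}

```text
clock: 21.8
position: [0.5357, -0.0319, 0.2174]
tool_rot: [1.398, 1.114, -1.45]
force: [0.3, -0.5, -0.5]
grip_width: 0.0223
```

```bash
python3 -c "
from h import *
go(.556,-.191,.18,-15.9)"
```

```text
t 21.8 pos [ 0.5357 -0.0319  0.2174] jaw [ 0.959 -0.277 -0.056] yaw -16.09 appr [-0.052  0.021 -0.998] F [ 0.3 -0.5 -0.5] M [-0.03 -0.06 -0.02] w 0.0223 q [-0.29  0.1   1.65  0.01  1.44 -0.01]
units [ 0.81 -6.37 -1.49] rows 6.4
roll units 0.03
```

Call:
{"method": "send_rows", "body": {
  "steps": [
    {"tx": 0.07,"ty": -0.5,"tz": -0.1,"roll": 0,"claw": 15},
    {"tx": 0.07,"ty": -0.5,"tz": -0.1,"roll": 0,"claw": 15},
    {"tx": 0.07,"ty": -0.5,"tz": -0.1,"roll": 0,"claw": 15},
    {"tx": 0.07,"ty": -0.5,"tz": -0.1,"roll": 0,"claw": 15},
    {"tx": 0.07,"ty": -0.5,"tz": -0.1,"roll": 0,"claw": 15},
    {"tx": 0.07,"ty": -0.5,"tz": -0.1,"roll": 0,"claw": 15},
    {"tx": 0.07,"ty": -0.5,"tz": -0.1,"roll": 0,"claw": 15},
    {"tx": 0.07,"ty": -0.5,"tz": -0.1,"roll": 0,"claw": 15},
    {"tx": 0.07,"ty": -0.5,"tz": -0.1,"roll": 0,"claw": 15},
    {"tx": 0.07,"ty": -0.5,"tz": -0.1,"roll": 0,"claw": 15},
    {"tx": 0.07,"ty": -0.5,"tz": -0.1,"roll": 0,"claw": 15},
    {"tx": 0,"ty": 0,"tz": -0.2,"roll": 0,"claw": 15}
  ]
}}

```text
clock: 23.0
position: [0.5568, -0.1838, 0.1821]
tool_rot: [1.399, 1.112, -1.451]
force: [-0.3, 1.0, -0.3]
grip_width: 0.0226
```

```bash
python3 -c "
from h import *
go(.5554,-.1908,.13,-15.9)"
```

```text
t 23.0 pos [ 0.5568 -0.1838  0.1821] jaw [ 0.959 -0.278 -0.055] yaw -16.19 appr [-0.052  0.021 -0.998] F [-0.3  1.  -0.3] M [ 0.04 -0.05 -0.01] w 0.0226 q [-0.52  0.26  1.55 -0.01  1.39 -0.24]
units [-0.06 -0.28 -2.08] rows 2.1
roll units 0.05
```

Call:
{"method": "send_rows", "body": {
  "steps": [
    {"tx": 0,"ty": -0.12,"tz": -0.4,"roll": 0.04,"claw": 15},
    {"tx": 0,"ty": -0.12,"tz": -0.4,"roll": 0,"claw": 15},
    {"tx": 0,"ty": 0,"tz": -0.4,"roll": 0,"claw": 15},
    {"tx": 0,"ty": 0,"tz": -0.4,"roll": 0,"claw": 15},
    {"tx": 0,"ty": 0,"tz": -0.4,"roll": 0,"claw": 15},
    {"tx": 0,"ty": 0,"tz": -0.2,"roll": 0,"claw": 15},
    {"tx": 0,"ty": 0,"tz": 0,"roll": 0,"claw": 15}
  ]
}}

```text
clock: 23.7
position: [0.5553, -0.1878, 0.1196]
tool_rot: [1.394, 1.121, -1.448]
force: [-0.7, 0.1, -1.3]
grip_width: 0.0224
```

```bash
python3 -c "
from h import *
go(.5554,-.1908,.11,-15.9)"
```

```text
t 23.7 pos [ 0.5553 -0.1878  0.1196] jaw [ 0.96  -0.272 -0.06 ] yaw -15.81 appr [-0.056  0.024 -0.998] F [-0.7  0.1 -1.3] M [-0.04 -0.12 -0.03] w 0.0224 q [-0.53  0.32  1.6  -0.01  1.28 -0.25]
units [ 0.   -0.12 -0.39] rows 0.4
roll units -0.01
```

Call:
{"method": "send_rows", "body": {
  "steps": [
    {"tx": 0,"ty": -0.14,"tz": -0.3,"roll": 0,"claw": 15},
    {"tx": 0,"ty": 0,"tz": -0.1,"roll": 0,"claw": 15},
    {"tx": 0,"ty": 0,"tz": 0,"roll": 0,"claw": 15}
  ]
}}

```text
clock: 24.0
position: [0.5558, -0.1917, 0.1095]
tool_rot: [1.394, 1.12, -1.447]
force: [0.0, 1.2, 0.2]
grip_width: 0.0226
```

```bash
python3 -c "
from h import *
go(.5554,-.1908,.107,-15.9)
import cv2
s=cam('scene')['image'][:,:,::-1]
cv2.imwrite('pics/z11.png',cv2.resize(s[170:270,260:360],None,fx=5,fy=5,interpolation=cv2.INTER_CUBIC))"
```

```text
t 24.0 pos [ 0.5558 -0.1917  0.1095] jaw [ 0.961 -0.272 -0.059] yaw -15.8 appr [-0.055  0.023 -0.998] F [0.  1.2 0.2] M [-0.04 -0.14  0.04] w 0.0226 q [-0.53  0.34  1.6  -0.01  1.26 -0.25]
units [-0.02  0.04 -0.1 ] rows 0.1
roll units -0.02
```

View pics/z11.png

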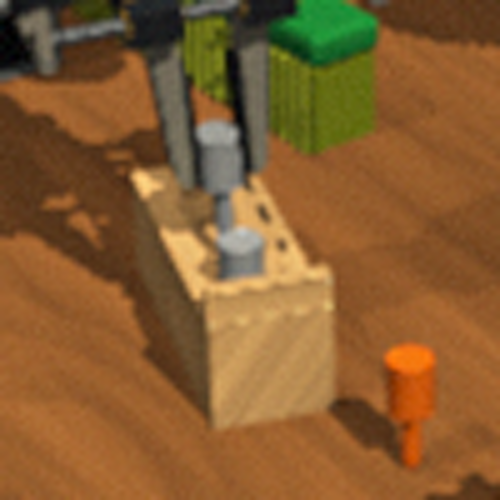

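Call:
{"method": "send_rows", "body": {
  "steps": [
    {"tx": 0,"ty": 0.03,"tz": -0.2,"roll": 0,"claw": 15},
    {"tx": 0,"ty": 0,"tz": -0.2,"roll": 0,"claw": 15},
    {"tx": 0,"ty": 0,"tz": -0.2,"roll": 0,"claw": 15},
    {"tx": 0,"ty": 0,"tz": -0.2,"roll": 0,"claw": 15}
  ]
}}

```text
clock: 24.45
position: [0.5567, -0.1917, 0.0897]
tool_rot: [1.394, 1.117, -1.446]
force: [-0.1, -1.5, 0.6]
grip_width: 0.0224
```

```bash
python3 -c "
from h import *
go(.5554,-.1908,.0663,-15.9)"
```

```text
t 24.45 pos [ 0.5567 -0.1917  0.0897] jaw [ 0.961 -0.272 -0.056] yaw -15.8 appr [-0.052  0.021 -0.998] F [-0.1 -1.5  0.6] M [-0.19  0.1   0.07] w 0.0224 q [-0.53  0.36  1.61 -0.01  1.22 -0.25]
units [-0.05  0.04 -0.94] rows 0.9
roll units -0.02
```

Call:
{"method": "send_rows", "body": {
  "steps": [
    {"tx": -0.03,"ty": 0,"tz": -0.2,"roll": 0,"claw": 15},
    {"tx": 0,"ty": 0,"tz": -0.2,"roll": 0,"claw": 15},
    {"tx": 0,"ty": 0,"tz": -0.2,"roll": 0,"claw": 15},
    {"tx": 0,"ty": 0,"tz": -0.2,"roll": 0,"claw": 15},
    {"tx": 0,"ty": 0,"tz": -0.1,"roll": 0,"claw": 15}
  ]
}}

```text
clock: 24.95
position: [0.5556, -0.1916, 0.066]
tool_rot: [1.394, 1.118, -1.447]
force: [-8.7, 3.4, 21.5]
grip_width: 0.0223
```

```bash
python3 -c "
from h import *
go(.5554,-.1908,.0663,-15.9)"
```

```text
t 24.95 pos [ 0.5556 -0.1916  0.066 ] jaw [ 0.961 -0.272 -0.057] yaw -15.79 appr [-0.053  0.021 -0.998] F [-8.7  3.4 21.5] M [ 0.64  1.47 -0.03] w 0.0223 q [-0.53  0.39  1.63 -0.01  1.18 -0.25]
units [-0.01  0.03  0.01] rows 0.0
roll units -0.02
```

Call:
{"method": "send_rows", "body": {
  "steps": [
    {"tx": 0,"ty": 0,"tz": 0,"roll": 0,"claw": 45},
    {"tx": 0,"ty": 0,"tz": 0,"roll": 0,"claw": 45},
    {"tx": 0,"ty": 0,"tz": 0,"roll": 0,"claw": 45},
    {"tx": 0,"ty": 0,"tz": 0.3,"roll": 0,"claw": 45},
    {"tx": 0,"ty": 0,"tz": 0.4,"roll": 0,"claw": 45},
    {"tx": 0,"ty": 0,"tz": 0.4,"roll": 0,"claw": 45},
    {"tx": 0,"ty": 0,"tz": 0.4,"roll": 0,"claw": 45},
    {"tx": 0,"ty": 0,"tz": 0.4,"roll": 0,"claw": 45},
    {"tx": 0,"ty": 0,"tz": 0.4,"roll": 0,"claw": 45},
    {"tx": 0,"ty": 0,"tz": 0.4,"roll": 0,"claw": 45},
    {"tx": 0,"ty": 0,"tz": 0.4,"roll": 0,"claw": 45},
    {"tx": 0,"ty": 0.3,"tz": 0.4,"roll": 0,"claw": 45}
  ]
}}

```text
clock: 26.15
position: [0.5559, -0.1844, 0.1613]
tool_rot: [1.395, 1.116, -1.447]
force: [-0.0, 0.4, -0.0]
grip_width: 0.045
```

```bash
python3 -c "
from h import *
go(.532,.1915,.18,-81.7)
import cv2
s=cam('scene')['image'][:,:,::-1]
cv2.imwrite('pics/z12.png',cv2.resize(s[150:270,260:380],None,fx=5,fy=5,interpolation=cv2.INTER_CUBIC))"
```

```text
t 26.15 pos [ 0.5559 -0.1844  0.1613] jaw [ 0.96  -0.273 -0.056] yaw -15.85 appr [-0.052  0.021 -0.998] F [-0.   0.4 -0. ] M [-0.01 -0.06  0.01] w 0.045 q [-0.52  0.28  1.57 -0.01  1.35 -0.24]
units [-0.96 15.03  0.75] rows 15.0
roll units -10.97
```

View pics/z12.png

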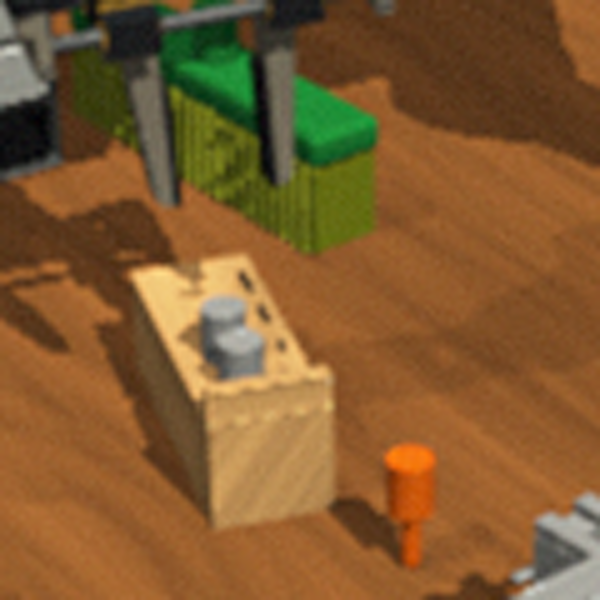

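Call:
{"method": "send_rows", "body": {
  "steps": [
    {"tx": -0.04,"ty": 0.5,"tz": 0.2,"roll": -0.4,"claw": 60},
    {"tx": -0.04,"ty": 0.5,"tz": 0.2,"roll": -0.4,"claw": 60},
    {"tx": -0.04,"ty": 0.5,"tz": 0.2,"roll": -0.4,"claw": 60},
    {"tx": -0.04,"ty": 0.5,"tz": 0.2,"roll": -0.4,"claw": 60},
    {"tx": -0.04,"ty": 0.5,"tz": 0.2,"roll": -0.4,"claw": 60},
    {"tx": -0.04,"ty": 0.5,"tz": 0.2,"roll": -0.4,"claw": 60},
    {"tx": -0.04,"ty": 0.5,"tz": 0,"roll": -0.4,"claw": 60},
    {"tx": -0.04,"ty": 0.5,"tz": 0,"roll": -0.4,"claw": 60},
    {"tx": -0.04,"ty": 0.5,"tz": 0,"roll": -0.4,"claw": 60},
    {"tx": -0.04,"ty": 0.5,"tz": 0,"roll": -0.4,"claw": 60},
    {"tx": -0.04,"ty": 0.5,"tz": 0,"roll": -0.4,"claw": 60},
    {"tx": -0.04,"ty": 0.5,"tz": 0,"roll": -0.4,"claw": 60}
  ]
}}

```text
clock: 27.4
position: [0.5432, -0.0233, 0.1961]
tool_rot: [1.77, 0.779, -1.798]
force: [-1.3, 0.8, 0.6]
grip_width: 0.0602
```

```bash
python3 -c "
from h import *
go(.532,.1915,.18,-81.7)"
```

```text
t 27.4 pos [ 0.5432 -0.0233  0.1961] jaw [ 0.698 -0.714 -0.055] yaw -45.63 appr [-0.034  0.044 -0.998] F [-1.3  0.8  0.6] M [-0.08 -0.08  0.02] w 0.0602 q [-0.29  0.12  1.68  0.03  1.39  0.5 ]
units [-0.45  8.59 -0.64] rows 8.6
roll units -6.01
```

Call:
{"method": "send_rows", "body": {
  "steps": [
    {"tx": -0.03,"ty": 0.5,"tz": 0,"roll": -0.4,"claw": 60},
    {"tx": -0.03,"ty": 0.5,"tz": 0,"roll": -0.4,"claw": 60},
    {"tx": -0.03,"ty": 0.5,"tz": 0,"roll": -0.4,"claw": 60},
    {"tx": -0.03,"ty": 0.5,"tz": 0,"roll": -0.4,"claw": 60},
    {"tx": -0.03,"ty": 0.5,"tz": 0,"roll": -0.4,"claw": 60},
    {"tx": -0.03,"ty": 0.5,"tz": 0,"roll": -0.4,"claw": 60},
    {"tx": -0.03,"ty": 0.5,"tz": 0,"roll": -0.4,"claw": 60},
    {"tx": -0.03,"ty": 0.5,"tz": 0,"roll": -0.4,"claw": 60},
    {"tx": -0.03,"ty": 0.5,"tz": 0,"roll": -0.4,"claw": 60},
    {"tx": -0.03,"ty": 0.5,"tz": 0,"roll": -0.4,"claw": 60},
    {"tx": -0.03,"ty": 0.5,"tz": 0,"roll": -0.4,"claw": 60},
    {"tx": -0.03,"ty": 0.5,"tz": 0,"roll": -0.4,"claw": 60}
  ]
}}

```text
clock: 28.6
position: [0.5297, 0.1379, 0.1959]
tool_rot: [2.107, 0.333, -2.115]
force: [-0.3, -0.3, -0.4]
grip_width: 0.0598
```

Call:
{"method": "send_rows", "body": {
  "steps": [
    {"tx": 0,"ty": 0.5,"tz": 0,"roll": -0.4,"claw": 60},
    {"tx": 0,"ty": 0.5,"tz": 0,"roll": -0.4,"claw": 60},
    {"tx": 0,"ty": 0.5,"tz": 0,"roll": -0.2,"claw": 60},
    {"tx": 0,"ty": 0,"tz": 0,"roll": 0,"claw": 60}
  ]
}}

```text
clock: 29.0
position: [0.5278, 0.1795, 0.1957]
tool_rot: [2.169, 0.226, -2.175]
force: [0.6, 0.1, 0.6]
grip_width: 0.0603
```

```bash
python3 -c "
from h import *
go(.532,.1915,.15,-81.7)"
```

```text
t 29.0 pos [0.5278 0.1795 0.1957] jaw [ 0.147 -0.987 -0.06 ] yaw -81.53 appr [-0.007  0.059 -0.998] F [0.6 0.1 0.6] M [-0.    0.03 -0.02] w 0.0603 q [0.08 0.12 1.68 0.06 1.35 1.48]
units [ 0.17  0.48 -1.83] rows 1.8
roll units -0.03
```

Call:
{"method": "send_rows", "body": {
  "steps": [
    {"tx": 0.09,"ty": 0.25,"tz": -0.3,"roll": -0.03,"claw": 60},
    {"tx": 0.09,"ty": 0.25,"tz": -0.4,"roll": 0,"claw": 60},
    {"tx": 0,"ty": 0,"tz": -0.4,"roll": 0,"claw": 60},
    {"tx": 0,"ty": 0,"tz": -0.4,"roll": 0,"claw": 60},
    {"tx": 0,"ty": 0,"tz": 0,"roll": 0,"claw": 60}
  ]
}}

```text
clock: 29.5
position: [0.5316, 0.1919, 0.1537]
tool_rot: [2.167, 0.223, -2.178]
force: [-0.3, -0.6, 0.4]
grip_width: 0.06
```

```bash
python3 -c "
from h import *
go(.532,.192,.117,-81.7)
import cv2
s=cam('scene')['image'][:,:,::-1]
cv2.imwrite('pics/z13.png',cv2.resize(s[190:310,330:470],None,fx=5,fy=5,interpolation=cv2.INTER_CUBIC))
s=cam('top')['image'][:,:,::-1]
cv2.imwrite('pics/z14.png',cv2.resize(s[230:295,330:425],None,fx=8,fy=8,interpolation=cv2.INTER_CUBIC))"
```

```text
t 29.5 pos [0.5316 0.1919 0.1537] jaw [ 0.145 -0.988 -0.059] yaw -81.66 appr [-0.01   0.058 -0.998] F [-0.3 -0.6  0.4] M [ 0.03  0.08 -0.01] w 0.06 q [0.1  0.18 1.7  0.06 1.27 1.5 ]
units [ 0.02  0.   -1.47] rows 1.5
roll units -0.01
```

View pics/z13.png

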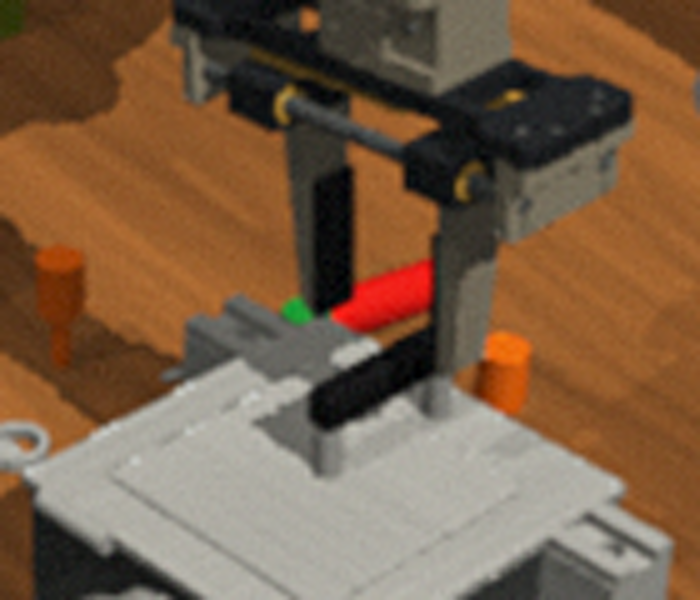

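View pics/z14.png

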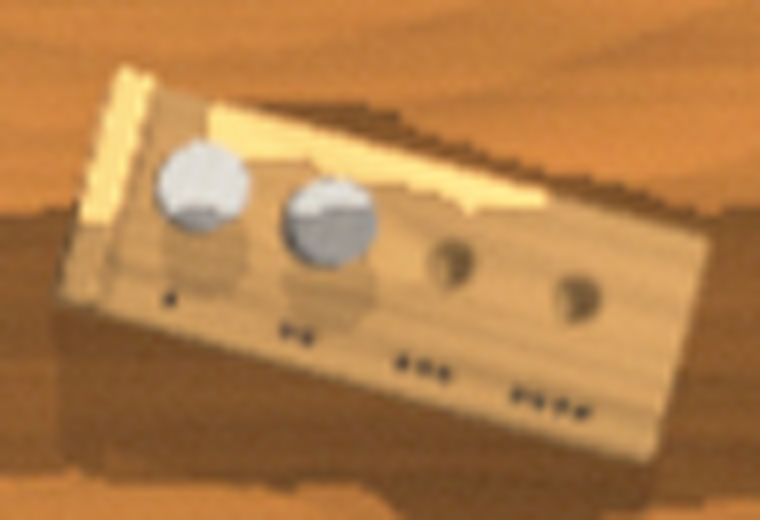

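Both pins stand upright in holes 1 and 2: heads at about (203,187) and (330,223) in the zoom. The fingers straddle the handle bar, so I'll descend and grip.

Call:
{"method": "send_rows", "body": {
  "steps": [
    {"tx": 0.02,"ty": 0,"tz": -0.3,"roll": 0,"claw": 60},
    {"tx": 0,"ty": 0,"tz": -0.4,"roll": 0,"claw": 60},
    {"tx": 0,"ty": 0,"tz": -0.4,"roll": 0,"claw": 60},
    {"tx": 0,"ty": 0,"tz": -0.2,"roll": 0,"claw": 60},
    {"tx": 0,"ty": 0,"tz": 0,"roll": 0,"claw": 60}
  ]
}}

```text
clock: 30.1
position: [0.5338, 0.1915, 0.121]
tool_rot: [2.172, 0.222, -2.174]
force: [-0.2, -0.1, 0.1]
grip_width: 0.0596
```

```bash
python3 -c "
from h import *
go(.532,.192,.117,-81.7)"
```

```text
t 30.1 pos [0.5338 0.1915 0.121 ] jaw [ 0.144 -0.988 -0.059] yaw -81.7 appr [-0.005  0.059 -0.998] F [-0.2 -0.1  0.1] M [-0.01  0.02 -0.05] w 0.0596 q [0.1  0.22 1.72 0.06 1.2  1.5 ]
units [-0.07  0.02 -0.16] rows 0.2
roll units 0.0
```

Call:
{"method": "send_rows", "body": {
  "steps": [
    {"tx": -0.1,"ty": 0,"tz": -0.16,"roll": 0,"claw": 60},
    {"tx": 0,"ty": 0,"tz": 0,"roll": 0,"claw": 5},
    {"tx": 0,"ty": 0,"tz": 0,"roll": 0,"claw": 5},
    {"tx": 0,"ty": 0,"tz": 0,"roll": 0,"claw": 5},
    {"tx": 0,"ty": 0,"tz": 0,"roll": 0,"claw": 5},
    {"tx": 0,"ty": 0,"tz": 0,"roll": 0,"claw": 5},
    {"tx": 0,"ty": 0,"tz": 0,"roll": 0,"claw": 5}
  ]
}}

```text
clock: 30.8
position: [0.5316, 0.1928, 0.1178]
tool_rot: [2.176, 0.225, -2.173]
force: [0.1, 7.1, -1.1]
grip_width: 0.0144
```

```bash
python3 -c "
from h import *
go(.532,.192,.117,-81.7)"
```

```text
t 30.8 pos [0.5316 0.1928 0.1178] jaw [ 0.144 -0.988 -0.062] yaw -81.71 appr [-0.003  0.062 -0.998] F [ 0.1  7.1 -1.1] M [ 0.49 -0.09  0.05] w 0.0144 q [0.1  0.21 1.73 0.07 1.19 1.5 ]
units [ 0.01 -0.03 -0.03] rows 0.0
roll units 0.0
```

Call:
{"method": "send_rows", "body": {
  "steps": [
    {"tx": 0,"ty": 0,"tz": 0.05,"roll": 0,"claw": 5},
    {"tx": 0,"ty": 0,"tz": 0.1,"roll": 0,"claw": 5}
  ]
}}

```text
clock: 31.0
position: [0.5321, 0.1929, 0.1194]
tool_rot: [2.177, 0.224, -2.171]
force: [10.4, 4.2, -20.2]
grip_width: 0.0138
```

```bash
python3 -c "
from h import *
go(.532,.192,.117,-81.7)"
```

```text
t 31.0 pos [0.5321 0.1929 0.1194] jaw [ 0.144 -0.988 -0.061] yaw -81.71 appr [-0.002  0.062 -0.998] F [ 10.4   4.2 -20.2] M [ 0.06 -1.69 -0.11] w 0.0138 q [0.1  0.21 1.73 0.07 1.19 1.5 ]
units [-0.   -0.04 -0.1 ] rows 0.1
roll units 0.0
```

Call:
{"method": "send_rows", "body": {
  "steps": [
    {"tx": 0.05,"ty": 0,"tz": 0.08,"roll": 0,"claw": 5},
    {"tx": 0.04,"ty": 0,"tz": 0.1,"roll": 0,"claw": 5}
  ]
}}

```text
clock: 31.2
position: [0.532, 0.1929, 0.1193]
tool_rot: [2.172, 0.224, -2.177]
force: [6.1, 3.5, -16.7]
grip_width: 0.0141
```

```bash
python3 -c "
from h import *
go(.532,.192,.117,-81.7)"
```

```text
t 31.2 pos [0.532  0.1929 0.1193] jaw [ 0.143 -0.988 -0.062] yaw -81.73 appr [-0.007  0.061 -0.998] F [  6.1   3.5 -16.7] M [ 0.06 -0.96 -0.11] w 0.0141 q [0.1  0.22 1.73 0.07 1.2  1.5 ]
units [-0.   -0.04 -0.09] rows 0.1
roll units 0.01
```

Call:
{"method": "send_rows", "body": {
  "steps": [
    {"tx": 0.05,"ty": 0,"tz": 0.18,"roll": 0,"claw": 5},
    {"tx": 0.05,"ty": 0,"tz": 0.18,"roll": 0,"claw": 5}
  ]
}}

```text
clock: 31.4
position: [0.5329, 0.1931, 0.122]
tool_rot: [2.169, 0.224, -2.182]
force: [7.5, 3.9, -16.2]
grip_width: 0.0141
```

```bash
python3 -c "
from h import *
go(.532,.192,.117,-81.7)"
```

```text
t 31.4 pos [0.5329 0.1931 0.122 ] jaw [ 0.142 -0.988 -0.062] yaw -81.8 appr [-0.011  0.061 -0.998] F [  7.5   3.9 -16.2] M [ 0.11 -1.2  -0.19] w 0.0141 q [0.1  0.22 1.72 0.07 1.21 1.5 ]
units [-0.03 -0.04 -0.2 ] rows 0.2
roll units 0.02
```

Call:
{"method": "send_rows", "body": {
  "steps": [
    {"tx": 0.06,"ty": 0,"tz": 0.15,"roll": 0,"claw": 5},
    {"tx": 0.05,"ty": 0,"tz": 0.12,"roll": 0,"claw": 5}
  ]
}}

```text
clock: 31.6
position: [0.5337, 0.1932, 0.1246]
tool_rot: [2.163, 0.223, -2.188]
force: [3.7, 3.4, -11.0]
grip_width: 0.014
```

```bash
python3 -c "
from h import *
go(.532,.192,.117,-81.7)
import cv2
s=cam('scene')['image'][:,:,::-1]
cv2.imwrite('pics/z15.png',cv2.resize(s[190:340,330:480],None,fx=4,fy=4,interpolation=cv2.INTER_CUBIC))"
```

```text
t 31.6 pos [0.5337 0.1932 0.1246] jaw [ 0.141 -0.988 -0.063] yaw -81.85 appr [-0.016  0.061 -0.998] F [  3.7   3.4 -11. ] M [-0.04 -0.42 -0.12] w 0.014 q [0.1  0.22 1.71 0.07 1.22 1.5 ]
units [-0.07 -0.05 -0.3 ] rows 0.3
roll units 0.03
```

View pics/z15.png

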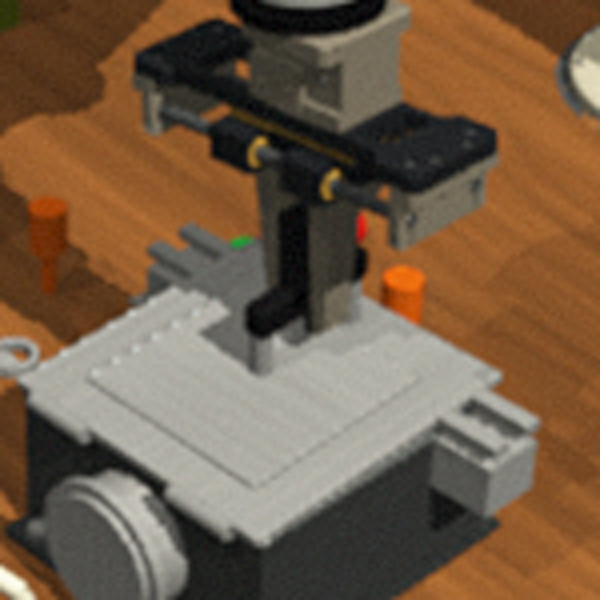

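Call:
{"method": "send_rows", "body": {
  "steps": [
    {"tx": 0.05,"ty": 0,"tz": 0.12,"roll": 0,"claw": 5},
    {"tx": 0.05,"ty": 0,"tz": 0.12,"roll": 0,"claw": 5},
    {"tx": 0.05,"ty": 0,"tz": 0.12,"roll": 0,"claw": 5}
  ]
}}

```text
clock: 31.95
position: [0.5359, 0.1936, 0.1303]
tool_rot: [2.159, 0.224, -2.194]
force: [4.7, 3.3, -10.8]
grip_width: 0.0139
```

```bash
python3 -c "
from h import *
go(.5425,.192,.1418,-81.7)"
```

```text
t 31.95 pos [0.5359 0.1936 0.1303] jaw [ 0.141 -0.988 -0.064] yaw -81.89 appr [-0.02   0.062 -0.998] F [  4.7   3.3 -10.8] M [ 0.08 -0.55 -0.15] w 0.0139 q [0.1  0.22 1.7  0.07 1.24 1.5 ]
units [ 0.26 -0.06  0.46] rows 0.5
roll units 0.03
```

Call:
{"method": "send_rows", "body": {
  "steps": [
    {"tx": 0.06,"ty": 0,"tz": 0.13,"roll": 0,"claw": 5},
    {"tx": 0.06,"ty": 0,"tz": 0.13,"roll": 0,"claw": 5},
    {"tx": 0.06,"ty": 0,"tz": 0.13,"roll": 0,"claw": 5},
    {"tx": 0.06,"ty": 0,"tz": 0.13,"roll": 0,"claw": 5}
  ]
}}

```text
clock: 32.35
position: [0.5389, 0.194, 0.1373]
tool_rot: [2.151, 0.223, -2.203]
force: [4.8, 4.6, -13.8]
grip_width: 0.0139
```

```bash
python3 -c "
from h import *
go(.5425,.192,.1418,-81.7)
import cv2
s=cam('scene')['image'][:,:,::-1]
cv2.imwrite('pics/z16.png',cv2.resize(s[190:340,330:480],None,fx=4,fy=4,interpolation=cv2.INTER_CUBIC))"
```

```text
t 32.35 pos [0.5389 0.194  0.1373] jaw [ 0.14  -0.988 -0.065] yaw -81.96 appr [-0.028  0.062 -0.998] F [  4.8   4.6 -13.8] M [ 0.   -0.69 -0.18] w 0.0139 q [0.1  0.23 1.68 0.07 1.26 1.51]
units [ 0.14 -0.08  0.18] rows 0.2
roll units 0.04
```

View pics/z16.png

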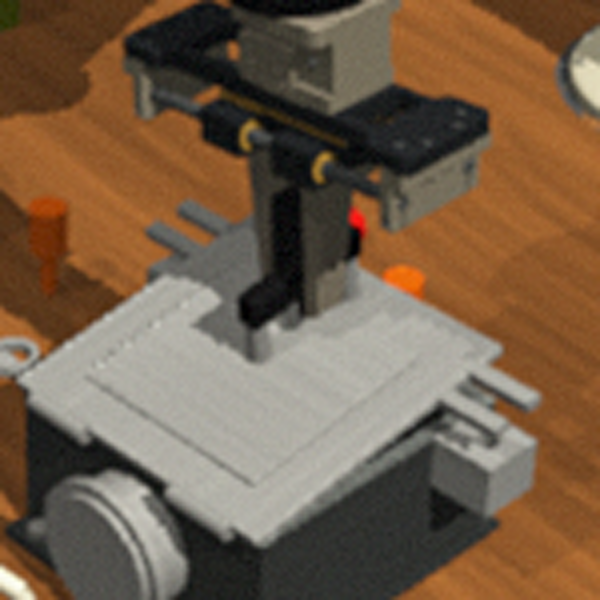

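Call:
{"method": "send_rows", "body": {
  "steps": [
    {"tx": 0.07,"ty": -0.02,"tz": 0.13,"roll": 0,"claw": 5},
    {"tx": 0.07,"ty": -0.02,"tz": 0.13,"roll": 0,"claw": 5},
    {"tx": 0.02,"ty": 0,"tz": 0.05,"roll": 0,"claw": 5},
    {"tx": 0,"ty": 0,"tz": 0.02,"roll": 0,"claw": 5}
  ]
}}

```text
clock: 32.8
position: [0.5411, 0.1944, 0.1418]
tool_rot: [2.147, 0.226, -2.211]
force: [3.9, 3.1, -8.5]
grip_width: 0.0148
```

```bash
python3 -c "
from h import *
go(.5425,.192,.1418,-81.7)
import cv2
for n in('scene','top'): cv2.imwrite(f'pics/{n}20.png',cam(n)['image'][:,:,::-1])
s=cv2.imread('pics/scene20.png')
cv2.imwrite('pics/z17.png',cv2.resize(s[190:340,330:480],None,fx=4,fy=4,interpolation=cv2.INTER_CUBIC))
st()"
```

```text
t 32.8 pos [0.5411 0.1944 0.1418] jaw [ 0.139 -0.988 -0.068] yaw -82.02 appr [-0.034  0.064 -0.997] F [ 3.9  3.1 -8.5] M [-0.11 -0.55 -0.19] w 0.0148 q [0.1  0.23 1.66 0.07 1.28 1.51]
units [ 0.06 -0.1   0.  ] rows 0.1
roll units 0.05
t 32.9 pos [0.5412 0.1944 0.1419] jaw [ 0.138 -0.988 -0.069] yaw -82.02 appr [-0.034  0.064 -0.997] F [ 4.   2.  -8.8] M [-0.03 -0.5  -0.16] w 0.0146 q [0.1  0.23 1.66 0.07 1.28 1.51]
```

View pics/z17.png

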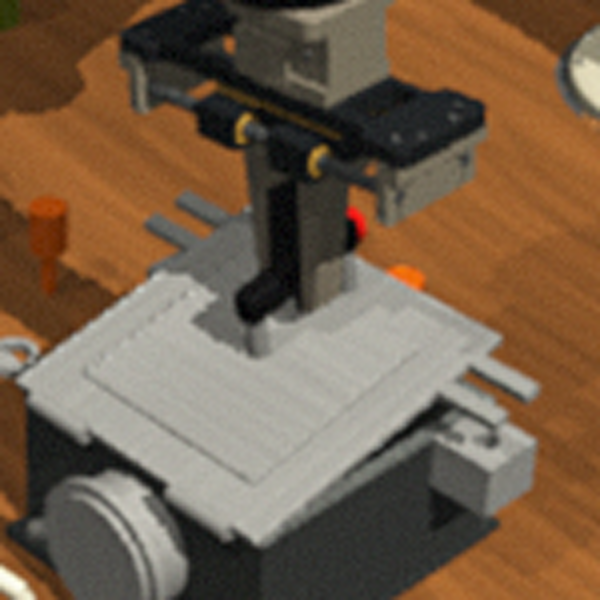

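View pics/top20.png

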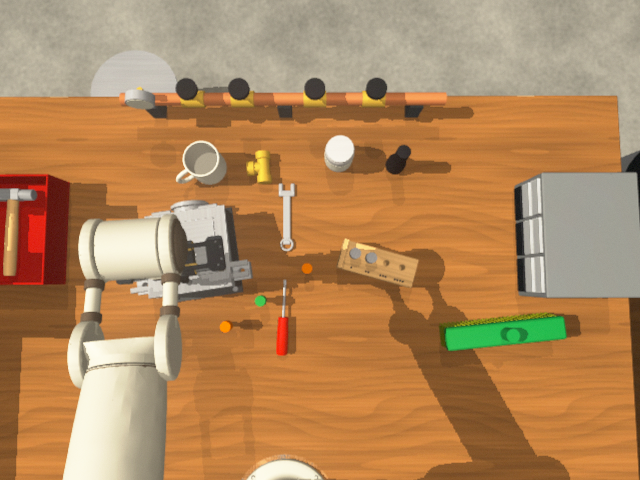

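```bash
python3 -c "
from h import *
th=.1446;c,s=np.cos(th),np.sin(th);t=np.array([.5664,.1957])
def P(x,y,z,a):
    dx,dz=x-.09,z-.094; X=dx*np.cos(a)+dz*np.sin(a); Z=-dx*np.sin(a)+dz*np.cos(a)
    w=[c*(X+.09)-s*y+t[0],s*(X+.09)+c*y+t[1],Z+.094]; return px('scene',np.array(w))
for a in(0,.1,.15,.2,.25): print(a,P(-.068,.118,.1,a).round(1), 'handle rear-top end',P(.005,0,.144,a).round(1),'corner',P(-.088,.085,.1,a).round(1))
st()
"
```

```text
0 [461.3 296. ] handle rear-top end [393.4 266.7] corner [454.6 284.6]
0.1 [461.6 290. ] handle rear-top end [391.6 264.4] corner [455.  277.8]
0.15 [461.6 287.1] handle rear-top end [390.6 263.4] corner [454.9 274.6]
0.2 [461.4 284.2] handle rear-top end [389.6 262.4] corner [454.8 271.4]
0.25 [461.2 281.5] handle rear-top end [388.4 261.6] corner [454.4 268.3]
t 32.9 pos [0.5412 0.1944 0.1419] jaw [ 0.138 -0.988 -0.069] yaw -82.02 appr [-0.034  0.064 -0.997] F [ 4.   2.  -8.8] M [-0.03 -0.5  -0.16] w 0.0146 q [0.1  0.23 1.66 0.07 1.28 1.51]
```

Call:
{"method": "send_rows", "body": {
  "steps": [
    {"tx": 0,"ty": 0,"tz": 0.03,"roll": 0,"claw": 5},
    {"tx": 0,"ty": 0,"tz": 0,"roll": 0,"claw": 5},
    {"tx": 0,"ty": 0,"tz": 0,"roll": 0,"claw": 5},
    {"tx": 0,"ty": 0,"tz": 0,"roll": 0,"claw": 5},
    {"tx": 0,"ty": 0,"tz": 0,"roll": 0,"claw": 5},
    {"tx": 0,"ty": 0,"tz": 0,"roll": 0,"claw": 5},
    {"tx": 0,"ty": 0,"tz": 0,"roll": 0,"claw": 5},
    {"tx": 0,"ty": 0,"tz": 0,"roll": 0,"claw": 5}
  ]
}}

```text
clock: 33.7
position: [0.5411, 0.1943, 0.1417]
tool_rot: [2.147, 0.225, -2.211]
force: [2.8, 1.9, -7.0]
grip_width: 0.0144
```

```bash
python3 -c "
from h import *
import cv2
st()
for n in('scene','top'): cv2.imwrite(f'pics/{n}21.png',cam(n)['image'][:,:,::-1])
s=cv2.imread('pics/scene21.png')
cv2.imwrite('pics/z18.png',cv2.resize(s[190:340,330:480],None,fx=4,fy=4,interpolation=cv2.INTER_CUBIC))
print(st()['joint_vel'])"
```

```text
t 33.7 pos [0.5411 0.1943 0.1417] jaw [ 0.138 -0.988 -0.068] yaw -82.05 appr [-0.033  0.064 -0.997] F [ 2.8  1.9 -7. ] M [-0.05 -0.37 -0.11] w 0.0144 q [0.1  0.23 1.66 0.07 1.27 1.51]
t 33.8 pos [0.5411 0.1944 0.1417] jaw [ 0.138 -0.988 -0.069] yaw -82.05 appr [-0.033  0.064 -0.997] F [ 3.5  3.  -7.2] M [-0.05 -0.4  -0.16] w 0.0143 q [0.1  0.23 1.66 0.07 1.27 1.51]
[-0.00149972 -0.00118051 -0.00169799  0.00087411 -0.00075181 -0.00091747]
```

View pics/z18.png

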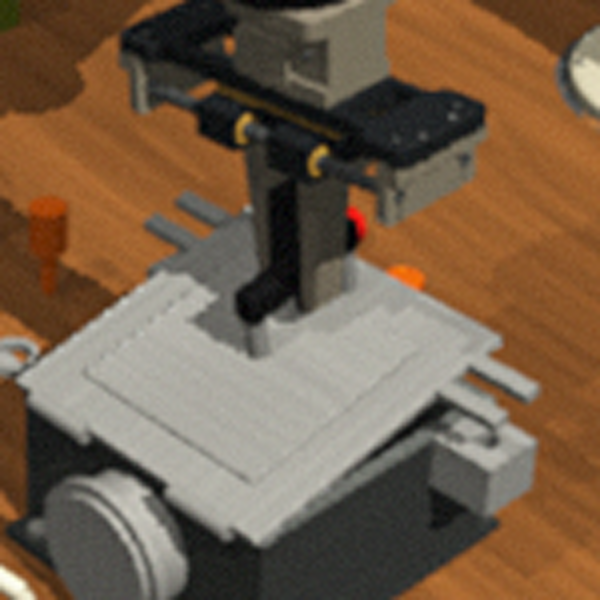

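View pics/scene21.png

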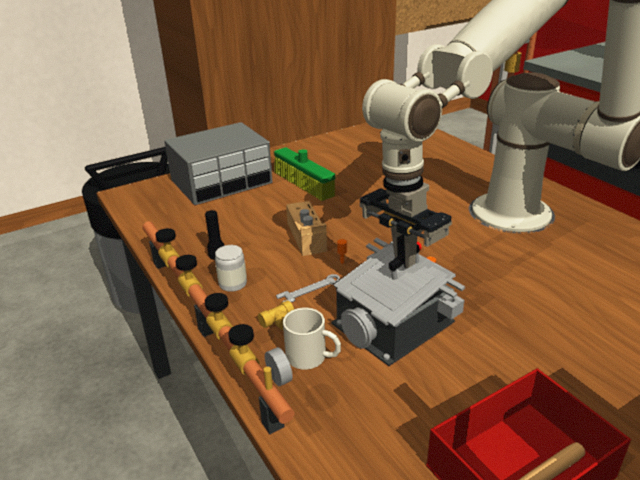

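The cover is still open at about 0.18 to 0.19 rad and has not moved: its corner is at (455,275) and the tool pose is steady. The grip width is 14 mm and the cover loads the tool with about 7 N. Both pins are in the rack and the bystanders look untouched, so I'm handing in.

```bash
python3 -c "
from h import *
print(job.close_job()); st()"
```

```text
the job is handed in; nothing more can be done
None
the job is handed in; nothing more can be done
```

I stood both pins in the rack, opened the cover a crack, and handed the job in at about 34 s with the gripper still holding the handle. No verdict was reported.

- **Pins:** I put pin_b in hole 1 first, then pin_a in hole 2. Top and scene pictures show both heads upright over their holes. The TCP height at release was the one expected for fully home pins, and hole 2 also gave a firm stop of about 21 N. I did not measure the pins' tilt or height exactly.
- **Cover:** Only after that, I pulled it up by the handle. The wrist force peaked near 20 N upward before the seal let go, then I followed the arc slowly. The hand's travel gives about 0.19 rad and the picture of the cover's corner about 0.18 rad, so the front edge is roughly 32–34 mm up.
- **Hold:** For the last second before handing in, the pose was steady to 0.1–0.2 mm. The opening was 14 mm on the bar, with about 7 N of cover load on the tool.
- **Bystanders:** All appear in their starting places in the last pictures, judged by eye.
- **Disagreements:**
  - The scene camera read about 3–5 mm away from the top camera, so I used the top camera.
  - Fast rows tilted the tool by about 0.05–0.06 rad, so I moved slowly from then on; the tilt did not stop the pins from seating.

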